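# Load two carriers and an end cap on a rail rod

## Task

Thread the thick carrier block onto the horizontal rod of the stand, then the thin carrier block, and last push the end cap on, open side first, until cap, thin block, thick block and the sprung stop bear on one another without play and stay so when let go. Push gently: the stop gives only two millimetres and must not be rammed solid, nor anything else jammed against the stand. Leave the brass weight, the tee connector and the iris where they are.

Things in the scene. Friction and masses are not known exactly. Their poses are not given: they have to be found in the camera images.
- rod_stand: Fixed stand on the table to the left of the long laser housing: dark foot 90 x 64 x 10 mm, aluminium pillar 34 mm wide, 112 mm tall, and a bare horizontal steel rod, 12 mm in diameter, that leaves the pillar towards the right. Origin on the table, own x along the rod towards its free end, z up. Rod axis 95 mm above the table, tip at x = 60 mm, pillar face 85 mm behind the tip.
- rod_tip (a point): Centre of the rod's chamfered free end, on its axis, 95 mm above the table; axes as those of the stand.
- rod_plungers (a point): Point on the rod's axis 9 mm behind the tip, between two sprung plungers left and right of the rod, 2 mm proud, which span 3 to 15 mm behind the tip. A bore passing over them meets up to about 14 N at entry and drags with 5 to 8 N as long as it covers them; farther back it slides freely. They pinch it with 6 to 7 N each.
- rod_root (a point): Where the rod leaves the pillar. In front of it sits the stop: dark collar of 24 mm diameter, before it a sprung washer of 26 mm diameter. The washer's front face stands, unpressed, 55 to 69 mm behind the rod's tip, not reported: find it by feel. Pressed back it resists with 1.5 N at once, 3.5 N after 2 mm, then it is solid. Contact forces on the stand that sum to over 30 N (the plungers' pinch of 13 N included) break the task.
- thick_carrier_bore (a point): Middle of the bore of the thick carrier: aluminium block 44 mm wide (own y), 44 mm tall, 24 mm thick along the bore (own x, both ways the same), thumbscrew 9 mm wide and 8 mm tall on top. Through bore of 14.4 mm diameter, axis 26 mm above the underside. Stands upright on the table; about 0.1 kg. On the rod it hangs upright by itself.
- thin_carrier_bore (a point): Middle of the bore of the thin carrier: like the thick one but only 12 mm thick along the bore (own x); about 0.06 kg.
- end_cap_bore (a point): Middle of the end cap on its bore's axis: grey block 34 mm wide (own y), 34 tall, 48 long (own x), ribbed sides, domed button on the closed end. Bore 14.4 mm wide, 42 deep, open at the -x end (mouth 24 mm from this point), axis 19 mm above the underside; +x points to the closed end: on the rod x points as the stand's x. The plungers hold it by friction (5 to 8 N).
- thick_carrier: The thick carrier again; origin in the middle of its underside, 26 mm below its bore's axis.
- thin_carrier: The thin carrier again; origin in the middle of its underside, 26 mm below its bore's axis.
- end_cap: The end cap again; origin in the middle of its underside, 19 mm below its bore's axis.
- brass_weight_mid (a point): Bystander: brass weight, 28 mm in diameter, 47 mm tall; point half-way up.
- bnc_tee_mid (a point): Bystander: small metal tee connector, 34 x 45 x 13 mm, lying; point half-way up.
- iris_mid (a point): Bystander: black iris diaphragm lying flat, 36 mm in diameter, 8 mm tall, with a lever; point half-way up.
Things that resemble listed ones, but are neither listed nor needed, are in the scene too. What is shaped like the thick_carrier but green or turquoise is not meant.

How it is judged:
By the outcome, as a careful person would: the job done as asked, in the order asked, and still so for the second after the job is handed in, with the robot touching nothing.
It also fails if it takes over 72 s, if anything falls off the work surface, if the arm or the gripper's body presses on something with over 40 N, if the wrist force passes 120 N, or if a joint passes its speed limit or range.

## Robot

A 6-joint arm with a two-finger parallel gripper is mounted at the origin on a cart in front of the work surface, level with it; the furniture and walls round the work are solid. World frame = base frame: x ahead of the robot, y to its left, z up, the work surface at z = 0. Lengths are in m, angles in rad, forces in N, time in s.
With the tool pointing down it reaches from about 0.275 to 0.85 m from the base axis. Payload 19 kg.
Tool frame: the origin (TCP) lies midway between the tips of the shut fingers; the grasp point (between the pads) lies manip.grip_point_offset behind it (manip.grip_point_offset is the distance from the TCP to the grasp point, in m); z points along the fingers, y is the direction in which the jaws open and shut (so a half turn about z gives the same grasp; the last joint's range is limited). The gripper opens to 85 mm and grips with 20 to 120 N. Pads are 22 mm wide; open, the fingers measure 114 mm over their backs; the gripper's body (76 mm by 85 mm) begins 54 mm behind the grasp point. The pads swing forward as they close: fully open they stand 13 mm farther back than shut.
Start: joints at [0.985, 0.15, 1.437, -0, 1.554, -0.134], TCP at [0.251, 0.517, 0.231] pointing down, gripper open.
Joint ranges: [-2.8, 2.8], [-0.68, 2.1], [0.12, 2.68], [-1.39, 4.53], [0.16, 2.79], [-2.81, 2.81]. Speed limits (rad/s): [1.89, 1.89, 2.22, 3.01, 3.01, 3.01].

## Interface

Orientations are given as a 3x3 rotation matrix whose columns are the frame's x, y, z axes.
In Python, from bench import manip gives the robot as it stands.
- The arm moves only by the tool move_arm, never from a script. Its argument "motion" is a list of rows, each an object with "xyz": the shift along the tool's x, y, z in m, a list of three; "angular": the turn, a rotation vector about the tool's x, y, z in degrees, a list of three; "claw": the opening, from -1 (shut) to 1 (fully open). A call has 1 to 12 rows; each row shifts and turns the commanded pose from where the row before left it, along the tool's axes as they then stand; what a row does not reach is not made up. A row lasts 1/10 s, in which the tool goes at most 50 mm and 8.59 degrees, less where a joint would pass 70% of its speed; a pose out of reach is approached as far as the arm can. A call is refused whole if a number of a shift passes 0.05 or a number of a turn 8.59, either way. A call with a gripper value outside its range is refused whole. The fingers move at their own pace and stop on an object; "squeeze" is the grip in N (left out, the last holds). Time passes only in rows, so rows that do not move let the fingers close. It gives the time, the measured TCP pose, the force and the opening at its end, in the units of the state.
- manip.state(): the state, without advancing time (a new reading comes with each control period).
- manip.camera(name): name is "scene" or "top" or "wrist"; returns (picture, depth): 384x512x3 uint8, red, green, blue; 384x512 float32, m along the optical axis (not along the pixel's ray), 0 where there is no reading.
- manip.camera_params(name): a dict with "fx", "fy", "cx", "cy" (pixels), "extrinsics" (4x4, takes a point from camera to world coordinates); the wrist camera has in their place "T_tool_cam" (4x4, takes a point from camera to tool coordinates, whose origin is the TCP and whose axes are the flange's). Camera axes: x right, y down, z forward; pixel columns grow to the right and rows downward; lengths in m; the calibration is good to about 2 mm. A picture is of the moment at which its call begins: read the wrist's pose just before it. camera_params takes no time and is no camera call.
- manip.hand_in(): hands the job in, once; it reports no verdict.
The state is a dict: "clock": time; "joint_pos": joint angles; "qd": joint speeds; "tau": joint torques, N m; "ee_pos": TCP position; "orientation": TCP orientation; "contact_force": force on the tool from outside, world axes, zero at the start; "moment": the same for the moment, N m; "width": finger opening in m.
Only numpy, scipy, OpenCV 4.12 (cv2) and the standard library are available. Lean on these libraries where they do the work, as an engineer would, in place of code of your own. Each camera call takes 0.05 s, during which the arm holds its last target.

## Working session

There is one attempt and no reset: what is moved stays moved. The work goes in short steps, Python scripts to look and compute and a tool call to move; the robot and the scene stay as the last step left them, time stands still between calls to the robot, and variables do not carry over. Pictures are saved under pics/ and viewed, and the job is handed in when it is done.

Besides the shell and the picture viewer there is one more tool, called after "Call:" as name(argument=value, ...), one argument or row to a line, values as JSON. move_arm: Moves the arm, as the interface text tells. Its arguments: {"type":"object","properties":{"motion":{"type":"array","items":{"type":"object","properties":{"xyz":{"type":"array","items":{"type":"number"}},"angular":{"type":"array","items":{"type":"number"}},"claw":{"type":"number"}}}},"squeeze":{"type":"number"}},"required":["motion"]}

```bash
mkdir -p pics; ls; python3 - <<'E'
from bench import manip
import cv2,numpy as np
s=manip.state()
for k,v in s.items(): print(k,np.round(v,4).tolist())
print(manip.grip_point_offset)
for n in ["scene","top","wrist"]:
    p=manip.camera_params(n); print(n,{k:np.round(v,4).tolist() for k,v in p.items()})
    im,d=manip.camera(n); cv2.imwrite(f"pics/{n}0.png",im[:,:,::-1]); np.savez(f"{n}0.npz",im=im,d=d)
E
```

```text
pics
clock 0.0
joint_pos [0.985, 0.151, 1.438, -0.0, 1.5538, -0.134]
qd [0.0014, 0.0003, -0.0015, -0.0008, -0.001, 0.0003]
tau [-0.0023, -71.3022, -57.0883, -0.0001, 0.0087, -0.0]
ee_pos [0.2509, 0.5171, 0.2307]
orientation [[-0.8997, 0.4366, -0.0007], [0.4366, 0.8997, -0.001], [0.0002, -0.0012, -1.0]]
contact_force [-0.0228, -0.3342, 0.4476]
moment [0.0422, -0.0514, -0.0318]
width 0.0853
0.0187
scene {'fx': 362.9622, 'fy': 362.9622, 'cx': 260.5968, 'cy': 192.0928, 'extrinsics': [[0.4191, -0.5236, 0.7417, -0.1289], [-0.9077, -0.2246, 0.3543, 0.0806], [-0.0189, -0.8218, -0.5695, 0.5581], [0.0, 0.0, 0.0, 1.0]]}
top {'fx': 483.8883, 'fy': 483.8883, 'cx': 258.8403, 'cy': 188.833, 'extrinsics': [[-0.0079, -0.983, 0.1833, 0.3243], [-0.9999, 0.0094, 0.0071, 0.3937], [-0.0087, -0.1832, -0.983, 1.0191], [0.0, 0.0, 0.0, 1.0]]}
wrist {'fx': 333.0448, 'fy': 333.0448, 'cx': 257.742, 'cy': 191.5605, 'T_tool_cam': [[-0.0005, -0.9631, -0.2692, 0.0672], [1.0, -0.0003, -0.0009, 0.0003], [0.0008, -0.2692, 0.9631, -0.1427], [0.0, 0.0, 0.0, 1.0]]}
```

View pics/scene0.png

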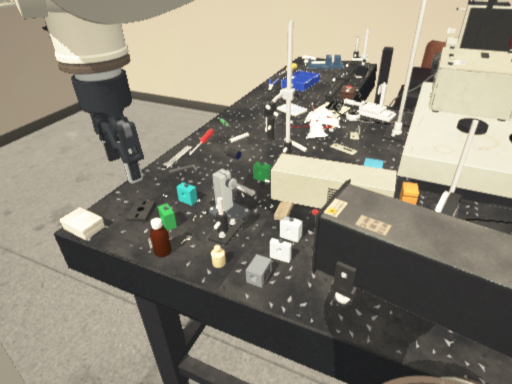

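View pics/top0.png

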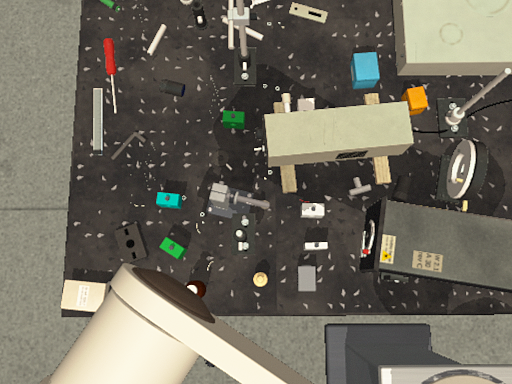

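View pics/wrist0.png

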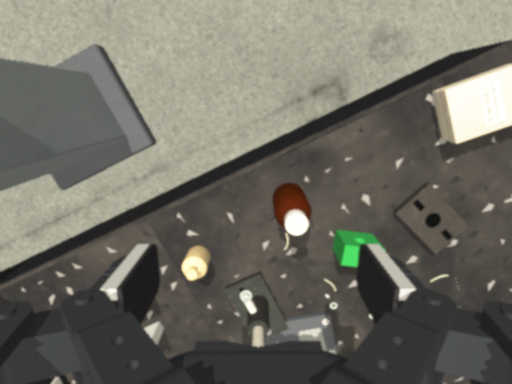

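```bash
python3 - <<'E'
import cv2,numpy as np
a=cv2.imread("pics/top0.png")[160:310,190:390]; cv2.imwrite("pics/top0c.png",cv2.resize(a,None,fx=4,fy=4,interpolation=cv2.INTER_CUBIC))
a=cv2.imread("pics/scene0.png")[150:300,140:340]; cv2.imwrite("pics/scene0c.png",cv2.resize(a,None,fx=4,fy=4,interpolation=cv2.INTER_CUBIC))
E
```

```text
(no output)
```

View pics/top0c.png

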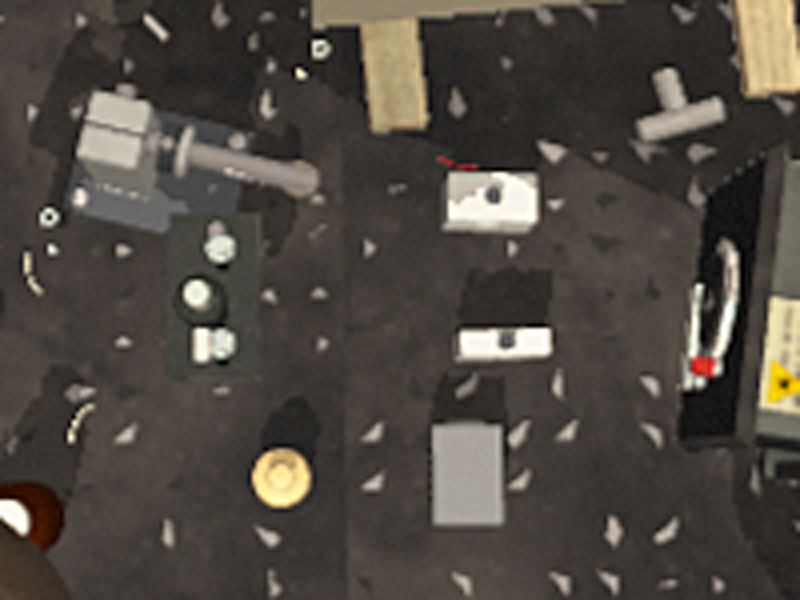

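View pics/scene0c.png

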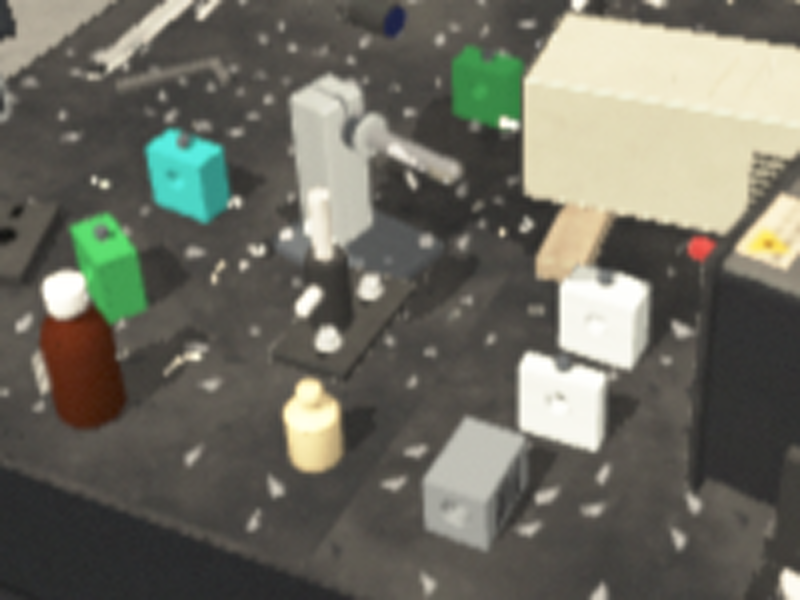

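```bash
cat > h.py <<'E'
import numpy as np,cv2
from bench import manip
def cloud(d,n,ext=None):
    p=manip.camera_params(n); E=p["extrinsics"] if ext is None else ext
    E=np.array(E); v,u=np.mgrid[:d.shape[0],:d.shape[1]]
    c=np.stack([(u-p["cx"])/p["fx"]*d,(v-p["cy"])/p["fy"]*d,d,np.ones_like(d)],-1)
    return (c@E.T)[...,:3]
def wristE(s):
    T=np.eye(4);T[:3,:3]=s["orientation"];T[:3,3]=s["ee_pos"]
    return T@np.array(manip.camera_params("wrist")["T_tool_cam"])
E
python3 - <<'E'
from h import *
z=np.load("top0.npz");P=cloud(z['d'],"top");im=z['im']
z2=np.load("scene0.npz");Q=cloud(z2['d'],"scene")
print("table z", np.median(P[225:245,270:300,2]))
def rect(name,P,u0,u1,v0,v1,zlo,zhi):
    R=P[v0:v1,u0:u1].reshape(-1,3); m=(R[:,2]>zlo)&(R[:,2]<zhi); R=R[m]
    if len(R)<5: print(name,len(R));return
    r=cv2.minAreaRect((R[:,:2]*1000).astype(np.float32))
    print(name,len(R),"c",np.round(r[0],1),"size",np.round(r[1],1),"ang",round(r[2],1),"z",np.round(np.percentile(R[:,2],[2,50,98])*1000,1),"mean",np.round(R.mean(0)*1000,1))
rect("thick",P,295,330,195,222,.03,.05)
rect("thick top",P,295,330,195,222,.04,.048)
rect("thin top",P,295,330,235,258,.040,.048)
rect("cap top",P,290,325,260,300,.028,.04)
rect("rod",P,237,275,190,215,.088,.12)
rect("pillar",P,205,236,180,210,.105,.12)
rect("foot",P,200,262,180,225,.005,.015)
rect("post",P,228,258,210,255,.02,.2)
rect("brass",P,245,280,265,295,.02,.2)
print("rod scene"); rect("rod",Q,230,262,175,205,.085,.105)
R=P[195:215,240:275]; print(np.round(R[::3,::3,2]*1000).astype(int))
E
```

```text
table z 0.0006068758673998254
thick 265 c [464.5 292.5] size [44.1 24.1] ang 88.2 z [31.7 44.3 47.5] mean [463.7 292.2  43.7]
thick top 244 c [464.5 291.9] size [43.3 23.3] ang 89.6 z [41.3 44.4 47.3] mean [464.3 292.1  44.4]
thin top 120 c [390.8 288.1] size [12.2 42.6] ang 0.5 z [40.9 44.3 47.4] mean [390.9 288.6  44.3]
cap top 429 c [326.7 307.8] size [32.5 49.7] ang 88.4 z [30.7 34.5 38.1] mean [325.9 307.9  34.5]
rod 221 c [473.3 413.6] size [66.2 16.9] ang 71.9 z [ 94.8 100.1 103.8] mean [471.5 411.6  99.9]
pillar 343 c [489.  468.2] size [50.4 39.7] ang 76.5 z [105.3 111.8 115. ] mean [487.8 474.5 111.3]
foot 817 c [478.9 457.9] size [130.5  81.7] ang 81.1 z [ 6.1 10.5 14.3] mean [469.1 452.9  10.5]
post 179 c [404.  437.3] size [38.6 25. ] ang 18.1 z [ 23.1  58.  101.7] mean [406.  439.   61.6]
brass 153 c [325.4 400.9] size [25.5 25.4] ang 44.8 z [28.2 33.  48.6] mean [325.4 400.9  35.6]
rod scene
rod 159 c [473.3 423.9] size [89.5 22.9] ang 67.5 z [ 89.1  98.3 103.7] mean [469.9 416.4  97.5]
[[ 12  12  11  14   9   0  -1  -1  -1  -1  -3  -2]
 [102 101 103 101   3   0  -3   0  -1   2  -1  -1]
 [ 99  97 102 102  99 100 102 100  98  98   1   2]
 [  8  13   6   8  98  98 101 102 103 101   1   1]
 [ 11  10  13   7   1  -1   0 100  97  95  -2   0]
 [  9  11   8   5   2  -2   2   3   0   1   0  -1]
 [ 13  13   9  12   6  -2   0  -2  -1   2   2  -3]]
```

```bash
cat >> h.py <<'E'
from scipy.spatial.transform import Rotation as Ro
def Rdown(yaw):  # tool x at yaw (deg), z down
    a=np.radians(yaw); x=np.array([np.cos(a),np.sin(a),0]); z=np.array([0,0,-1.]); return np.stack([x,np.cross(z,x),z],1)
def plan(tgt,yaw,n=None,s=None,step=.045,claw=None):
    """rows to go to tgt with tool down at yaw"""
    s=s or manip.state(); p=np.array(s["ee_pos"]);R=np.array(s["orientation"]); tgt=np.array(tgt)
    Rt=Rdown(yaw) if yaw is not None else R
    rv=(Ro.from_matrix(R.T@Rt)).as_rotvec(degrees=True)
    n=n or int(max(np.ceil(np.linalg.norm(tgt-p)/step),np.ceil(np.abs(rv).max()/8.4),1))
    out=[]
    for i in range(n):
        d=R.T@((tgt-p)/(n-i)); d=np.round(d,4)
        rv=Ro.from_matrix(R.T@Rt).as_rotvec(degrees=True)/(n-i); rv=np.round(rv,2)
        p=p+R@d; R=R@Ro.from_rotvec(rv,degrees=True).as_matrix()
        r={"xyz":d.tolist(),"angular":rv.tolist()}
        if claw is not None: r["claw"]=claw
        out.append(r)
    import json; print(len(out),json.dumps(out).replace(" ",""))
def shot(n,name):
    s=manip.state(); im,d=manip.camera(n); cv2.imwrite(f"pics/{name}.png",im[:,:,::-1])
    E=wristE(s) if n=="wrist" else np.array(manip.camera_params(n)["extrinsics"])
    np.savez(name+".npz",im=im,d=d,E=E,p=s["ee_pos"],R=s["orientation"]); return im,d,cloud(d,n,E)
E
python3 -c "
from h import *
plan([.44,.36,.235],180)"
```

```text
6 [{"xyz":[-0.0398,-0.0098,-0.0007],"angular":[-0.01,-0.0,-4.31]},{"xyz":[-0.0389,-0.0128,-0.0007],"angular":[-0.01,-0.0,-4.32]},{"xyz":[-0.0379,-0.0157,-0.0007],"angular":[-0.01,-0.0,-4.31]},{"xyz":[-0.0366,-0.0184,-0.0007],"angular":[-0.01,-0.01,-4.32]},{"xyz":[-0.0351,-0.0212,-0.0007],"angular":[-0.0,-0.0,-4.31]},{"xyz":[-0.0333,-0.0237,-0.0007],"angular":[-0.01,-0.01,-4.32]}]
```

Call:
move_arm(
  motion=[
    {"xyz": [-0.04, -0.01, -0.001], "angular": [0, 0, -4.3]},
    {"xyz": [-0.039, -0.013, -0.001], "angular": [0, 0, -4.3]},
    {"xyz": [-0.038, -0.016, 0], "angular": [0, 0, -4.3]},
    {"xyz": [-0.037, -0.018, -0.001], "angular": [0, 0, -4.3]},
    {"xyz": [-0.035, -0.021, -0.001], "angular": [0, 0, -4.3]},
    {"xyz": [-0.033, -0.024, 0], "angular": [0, 0, -4.3]},
    {"xyz": [0, 0, 0]},
  ],
)

```text
invalid input at $.motion[0]: expected keys xyz, angular, claw
```

```bash
python3 - <<'E'
from h import *
s=manip.state();print(np.round(s["ee_pos"],4),np.round(s["orientation"],4).tolist(),np.round(s["contact_force"],2),s["clock"])
shot("wrist","w1")
E
```

```text
[0.251  0.5171 0.2308] [[-0.8997, 0.4366, -0.0005], [0.4366, 0.8997, -0.0008], [0.0001, -0.0009, -1.0]] [-0.37 -0.4  -0.61] 0.15
```

View pics/w1.png

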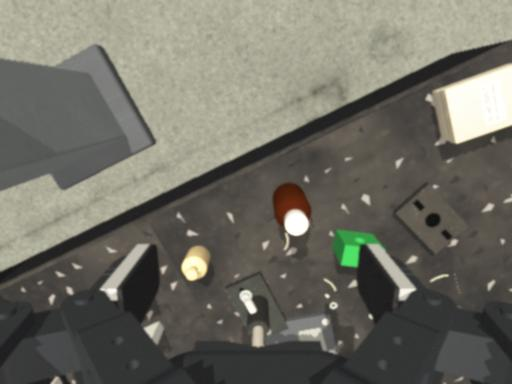

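Call:
move_arm(
  motion=[
    {"xyz": [-0.04, -0.01, -0.001], "angular": [0, 0, -4.3], "claw": 1},
    {"xyz": [-0.039, -0.013, -0.001], "angular": [0, 0, -4.3], "claw": 1},
    {"xyz": [-0.038, -0.016, 0], "angular": [0, 0, -4.3], "claw": 1},
    {"xyz": [-0.037, -0.018, -0.001], "angular": [0, 0, -4.3], "claw": 1},
    {"xyz": [-0.035, -0.021, -0.001], "angular": [0, 0, -4.3], "claw": 1},
    {"xyz": [-0.033, -0.024, 0], "angular": [0, 0, -4.3], "claw": 1},
    {"xyz": [0, 0, 0], "angular": [0, 0, 0], "claw": 1},
  ],
)

```text
clock: 0.9
ee_pos: [0.4431, 0.3565, 0.2348]
orientation: [[-1.0, 0.002, 0.0], [0.002, 1.0, -0.001], [-0.0, -0.001, -1.0]]
contact_force: [-0.8, 0.3, 0.9]
width: 0.0853
```

```bash
python3 - <<'E'
from h import *
s=manip.state();print(np.round(s["ee_pos"],4),np.round(s["orientation"],4).tolist(),np.round(s["contact_force"],2),s["clock"])
shot("wrist","w1")
E
```

```text
[0.4431 0.3565 0.2348] [[-1.0, 0.0023, 0.0001], [0.0023, 1.0, -0.0012], [-0.0001, -0.0012, -1.0]] [-0.81  0.28  0.87] 0.9
```

View pics/w1.png

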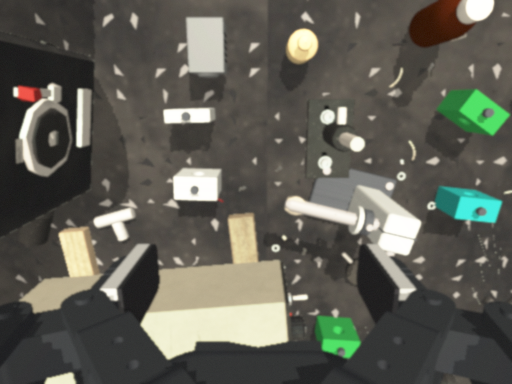

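```bash
cat > m.py <<'E'
from h import *
from scipy.optimize import least_squares
def rect(name,P,u0,u1,v0,v1,zlo,zhi):
    R=P[v0:v1,u0:u1].reshape(-1,3); R=R[(R[:,2]>zlo)&(R[:,2]<zhi)]
    r=cv2.minAreaRect((R[:,:2]*1000).astype(np.float32))
    print(name,len(R),"c",np.round(r[0],1),"size",np.round(r[1],1),"ang",round(r[2],1),"mean",np.round(R.mean(0)*1000,1),"zmed",np.round(np.median(R[:,2])*1000,1)); return R
def rodfit(P,box,cam,zlo=.08,zhi=.115,q0=(.47,.41,.095,-107)):
    u0,u1,v0,v1=box;R=P[v0:v1,u0:u1].reshape(-1,3); R=R[(R[:,2]>zlo)&(R[:,2]<zhi)]
    def f(q):
        a=np.radians(q[3]);d=np.array([np.cos(a),np.sin(a),0]);w=R-np.array([q[0],.41,q[2]]) 
        w=w-np.outer(w@d,d); return (np.linalg.norm(w,axis=1)-.006)*1000
    r=least_squares(f,[q0[0],0,q0[2],q0[3]],loss="soft_l1",f_scale=1.5,x_scale=[.01,1,.01,1])
    q=r.x;a=np.radians(q[3]);d=np.array([np.cos(a),np.sin(a),0]);t=(R-np.array([q[0],.41,q[2]]))@d
    print("rod x@y=.41",q[0],"z",q[2],"yaw",q[3],"n",len(R),"rms",np.sqrt(np.mean(r.fun**2)),"t",t.min(),t.max())
    tip=np.array([q[0],.41,q[2]])+t.max()*d; print("tip",tip); return q
E
python3 - <<'E'
from m import *
z=np.load("w1.npz");P=cloud(z['d'],"wrist",z['E'])
print("table",np.median(P[100:160,230:290,2]))
rect("thick",P,165,230,160,205,.041,.048)
rect("thin",P,155,225,100,130,.041,.048)
rect("cap",P,180,232,10,80,.030,.039)
rodfit(P,(285,352,190,235),None)
z=np.load("top0.npz");P=cloud(z['d'],"top")
rodfit(P,(240,275,190,220),None)
z=np.load("scene0.npz");P=cloud(z['d'],"scene")
rodfit(P,(236,262,175,205),None)
for n,b in (("w1",(150,8,390,260)),):
    a=cv2.imread(f"pics/{n}.png")[8:260,150:400];cv2.imwrite("pics/w1c.png",cv2.resize(a,None,fx=2.38,fy=2.38,interpolation=cv2.INTER_CUBIC))
E
```

```text
table 6.778236364055057e-05
thick 920 c [465.3 290.5] size [44.2 24.5] ang 88.5 mean [464.7 290.8  44. ] zmed 44.1
thin 501 c [391.6 286.1] size [11.9 44.2] ang 1.5 mean [391.6 286.6  44.1] zmed 44.1
cap 1973 c [327.9 305.6] size [34.5 51. ] ang 89.2 mean [326.1 305.8  34. ] zmed 34.1
rod x@y=.41 0.47265061437989786 z 0.09486846759201141 yaw -105.06126928257046 n 978 rms 1.02388432899451 t -0.0336626898441786 0.03108861387236818
tip [0.46457218 0.37997933 0.09486847]
rod x@y=.41 0.4715848474302326 z 0.09557687439113265 yaw -103.99429090565486 n 198 rms 1.2163987680783153 t -0.02844589369475084 0.028992353619003007
tip [0.46457377 0.38186814 0.09557687]
rod x@y=.41 0.4710125430181384 z 0.09413140384323183 yaw -107.78694198730935 n 109 rms 1.4394749881190918 t -0.036019453931934876 0.03129507956856631
tip [0.46145258 0.38020086 0.0941314 ]
```

View pics/w1c.png

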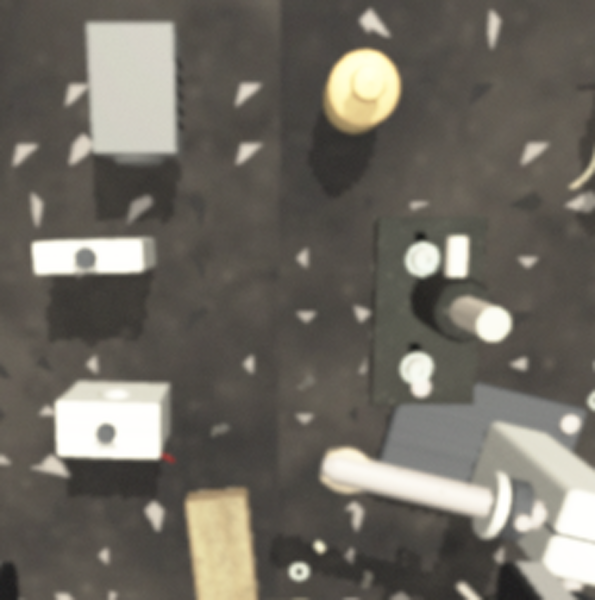

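```bash
python3 - <<'E'
from m import *
z=np.load("top0.npz");P=cloud(z['d'],"top")
V=P.reshape(-1,3)
for zl,zh in ((.015,.06),(.06,.3)):
  m=(V[:,2]>zl)&(V[:,2]<zh)&(V[:,0]>.3)&(V[:,0]<.62)&(V[:,1]>.15)&(V[:,1]<.5)
  q=np.unique((V[m][:,:2]//.02).astype(int)*20,axis=0); 
  print(zl); 
  for x in sorted(set(q[:,0])): print(x,q[q[:,0]==x][:,1].tolist())
plan([.465,.2905,.06],178.5)
E
```

```text
0.015
300 [280, 300, 320, 380, 400]
320 [140, 160, 200, 280, 300, 320, 380, 400]
340 [200, 280, 300, 320]
360 [200, 420]
380 [260, 280, 300, 400, 420, 440]
400 [180, 420, 440]
420 [180, 420, 440]
440 [180, 260, 280, 300, 400, 420, 440]
460 [180, 260, 280, 300, 420, 460, 480]
480 [420, 460]
500 [160, 180, 200, 320, 340, 460]
520 [140, 320, 340]
540 [140, 320, 340, 360, 380]
560 [140, 160, 180, 200, 220, 240, 260, 280, 300, 320, 340, 360, 380]
580 [380, 400]
600 [380, 400]
0.06
320 [140, 160, 180, 200]
340 [140, 160, 180, 200]
360 [140, 160, 180, 200]
380 [140, 160, 180, 200]
400 [140, 160, 180, 200, 420, 440]
420 [140, 160, 180, 420, 440]
440 [140, 160, 180, 380]
460 [160, 180, 380, 400, 420, 440, 460, 480]
480 [420, 440, 460, 480]
500 [460, 480]
540 [360, 380]
560 [140, 160, 180, 200, 220, 240, 260, 280, 300, 320, 340, 360, 380]
580 [140, 160, 180, 200, 220, 240, 260, 280, 300, 320, 340, 360, 380]
600 [140, 160, 180, 200, 220, 240, 260, 280, 300, 320, 340, 360, 380, 400]
5 [{"xyz":[-0.0048,-0.0135,0.035],"angular":[-0.01,-0.01,0.25]},{"xyz":[-0.0048,-0.0134,0.035],"angular":[-0.01,-0.01,0.25]},{"xyz":[-0.0049,-0.0134,0.035],"angular":[-0.0,-0.0,0.25]},{"xyz":[-0.0049,-0.0134,0.0349],"angular":[-0.01,-0.01,0.25]},{"xyz":[-0.005,-0.0134,0.035],"angular":[-0.0,-0.0,0.25]}]
```

Call:
move_arm(
  motion=[
    {"xyz": [-0.005, -0.0134, 0.035], "angular": [0, 0, 0.25], "claw": 0.6},
    {"xyz": [-0.005, -0.0134, 0.035], "angular": [0, 0, 0.25], "claw": 0.6},
    {"xyz": [-0.005, -0.0134, 0.035], "angular": [0, 0, 0.25], "claw": 0.6},
    {"xyz": [-0.005, -0.0134, 0.035], "angular": [0, 0, 0.25], "claw": 0.6},
    {"xyz": [-0.005, -0.0134, 0.035], "angular": [0, 0, 0.25], "claw": 0.6},
    {"xyz": [0, 0, 0.026], "angular": [0, 0, 0], "claw": 0.6},
    {"xyz": [0, 0, 0.022], "angular": [0, 0, 0], "claw": 0.6},
    {"xyz": [0, 0, 0.003], "angular": [0, 0, 0], "claw": 0.6},
    {"xyz": [0, 0, 0], "angular": [0, 0, 0], "claw": 0.6},
  ],
)

```text
clock: 1.85
ee_pos: [0.4639, 0.2928, 0.0094]
orientation: [[-1.0, 0.023, -0.001], [0.023, 1.0, -0.0], [0.001, -0.0, -1.0]]
contact_force: [-0.0, -0.5, -0.3]
width: 0.0685
```

```bash
python3 - <<'E'
from m import *
im,d,P=shot("wrist","w2")
rect("thick",P,150,400,120,384,.041,.048)
E
```

```text
thick 7807 c [465.6 296.7] size [87.2 25.6] ang 88.3 mean [463.5 291.9  44. ] zmed 44.0
```

View pics/w2.png

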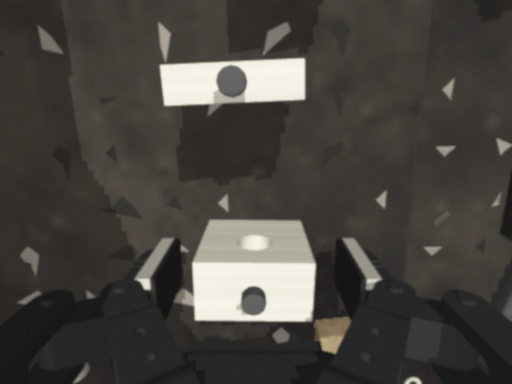

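Call:
move_arm(
  motion=[
    {"xyz": [0, 0, 0], "angular": [0, 0, 0], "claw": -0.2},
    {"xyz": [0, 0, 0], "angular": [0, 0, 0], "claw": -0.2},
    {"xyz": [0, 0, 0], "angular": [0, 0, 0], "claw": -0.2},
    {"xyz": [0, 0, 0], "angular": [0, 0, 0], "claw": -0.2},
    {"xyz": [0, 0, 0], "angular": [0, 0, 0], "claw": -0.2},
  ],
  squeeze=40,
)

```text
clock: 2.4
ee_pos: [0.465, 0.2927, 0.0106]
orientation: [[-1.0, 0.023, 0.002], [0.023, 1.0, 0.001], [-0.002, 0.001, -1.0]]
contact_force: [-1.7, 1.6, 7.1]
width: 0.0436
```

```bash
python3 - <<'E'
from m import *
s=manip.state();print(np.round(s["ee_pos"],4),s["width"],np.round(s["contact_force"],2),np.round(s["orientation"],4).tolist())
im,d,P=shot("wrist","w3")
rect("thick",P,193,315,200,325,.041,.048)
z=np.load("w2.npz");P=cloud(z['d'],"wrist",z['E']);rect("thick before",P,190,318,200,325,.041,.048)
E
```

```text
[0.465  0.2927 0.0106] 0.04357687661056162 [-1.67  1.63  7.13] [[-0.9997, 0.0233, 0.0017], [0.0233, 0.9997, 0.0009], [-0.0017, 0.001, -1.0]]
thick 6606 c [465.2 291.3] size [45.4 25.9] ang 88.6 mean [463.8 291.4  44. ] zmed 44.0
thick before 6778 c [465.4 290.8] size [44.2 25.6] ang 88.1 mean [463.8 290.8  44. ] zmed 44.0
```

View pics/w3.png

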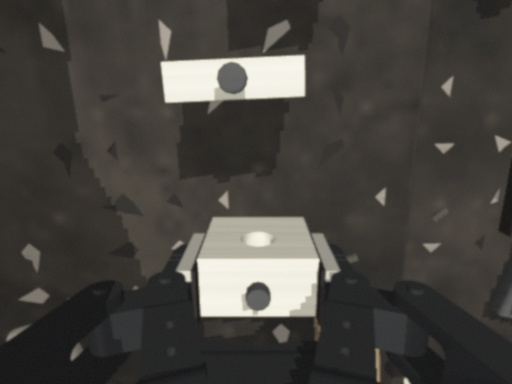

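```bash
python3 - <<'E'
from h import *
s=dict(manip.state()); s["ee_pos"]=np.array(s["ee_pos"])+[0,0,.05]
plan([.456,.3505,.0796],75,s=s,n=13)
E
```

```text
13 [{"xyz":[0.0008,0.0044,-0.0015],"angular":[0.01,0.0,7.97]},{"xyz":[0.0014,0.0043,-0.0015],"angular":[0.01,0.0,7.97]},{"xyz":[0.002,0.004,-0.0015],"angular":[0.01,0.0,7.97]},{"xyz":[0.0025,0.0037,-0.0014],"angular":[0.01,0.0,7.98]},{"xyz":[0.003,0.0034,-0.0015],"angular":[0.01,0.0,7.97]},{"xyz":[0.0035,0.0029,-0.0014],"angular":[0.01,0.0,7.98]},{"xyz":[0.0038,0.0024,-0.0015],"angular":[0.01,0.0,7.97]},{"xyz":[0.0041,0.0018,-0.0014],"angular":[0.01,0.0,7.98]},{"xyz":[0.0043,0.0013,-0.0015],"angular":[0.01,0.0,7.97]},{"xyz":[0.0045,0.0006,-0.0014],"angular":[0.01,0.0,7.98]},{"xyz":[0.0045,0.0,-0.0015],"angular":[0.01,0.0,7.97]},{"xyz":[0.0045,-0.0006,-0.0014],"angular":[0.01,0.01,7.98]},{"xyz":[0.0043,-0.0012,-0.0015],"angular":[0.02,0.0,7.97]}]
```

Call:
move_arm(
  motion=[
    {"xyz": [0, 0, -0.035], "angular": [0, 0, 0], "claw": -0.2},
    {"xyz": [0, 0, -0.033], "angular": [0, 0, 8], "claw": -0.2},
    {"xyz": [0.001, 0.005, 0], "angular": [0, 0, 8], "claw": -0.2},
    {"xyz": [0.002, 0.004, 0], "angular": [0, 0, 8], "claw": -0.2},
    {"xyz": [0.0025, 0.004, 0], "angular": [0, 0, 8], "claw": -0.2},
    {"xyz": [0.003, 0.003, 0], "angular": [0, 0, 8], "claw": -0.2},
    {"xyz": [0.0035, 0.003, 0], "angular": [0, 0, 8], "claw": -0.2},
    {"xyz": [0.004, 0.002, 0], "angular": [0, 0, 8], "claw": -0.2},
    {"xyz": [0.004, 0.002, 0], "angular": [0, 0, 8], "claw": -0.2},
    {"xyz": [0.004, 0.001, 0], "angular": [0, 0, 8], "claw": -0.2},
    {"xyz": [0.0045, 0.0005, 0], "angular": [0, 0, 8], "claw": -0.2},
    {"xyz": [0.0045, 0, 0], "angular": [0, 0, 8], "claw": -0.2},
  ],
)

```text
clock: 3.65
ee_pos: [0.4578, 0.3372, 0.078]
orientation: [[-0.006, 1.0, 0.001], [1.0, 0.006, 0.0], [0.0, 0.001, -1.0]]
contact_force: [0.2, -0.3, -0.8]
width: 0.0437
```

```bash
python3 - <<'E'
from h import *
s=manip.state();print(np.round(s["ee_pos"],4),np.round(s["contact_force"],2))
plan([.456,.3505,.0796],75)
E
```

```text
[0.4578 0.3372 0.078 ] [ 0.17 -0.28 -0.78]
2 [{"xyz":[0.0067,-0.0008,-0.0008],"angular":[0.02,-0.01,7.67]},{"xyz":[0.0065,-0.0018,-0.0008],"angular":[0.02,-0.02,7.66]}]
```

Call:
move_arm(
  motion=[
    {"xyz": [0.006, -0.001, -0.001], "angular": [0, 0, 7.6], "claw": -0.2},
    {"xyz": [0.006, -0.002, -0.001], "angular": [0, 0, 7.6], "claw": -0.2},
    {"xyz": [0, 0, 0], "angular": [0, 0, 0], "claw": -0.2},
  ],
)

```text
clock: 3.95
ee_pos: [0.4554, 0.3497, 0.08]
orientation: [[0.253, 0.967, 0.001], [0.967, -0.253, 0.001], [0.001, 0.001, -1.0]]
contact_force: [0.1, 0.3, -1.1]
width: 0.0437
```

```bash
python3 - <<'E'
from m import *
s=manip.state();print(np.round(s["ee_pos"],4),np.round(s["contact_force"],2))
im,d,P=shot("wrist","w4")
E
```

```text
[0.4554 0.3497 0.08  ] [ 0.06  0.28 -1.08]
```

View pics/w4.png

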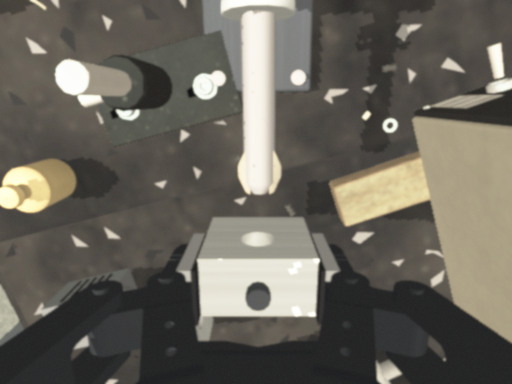

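```bash
cat > rel.py <<'E'
from m import *
def rel(name,ubox=(225,300,20,200),zr=None):
    z=np.load(name+".npz"); T=np.array(manip.camera_params("wrist")["T_tool_cam"]); W=cloud(z['d'],"wrist",z['E'])
    P=cloud(z['d'],"wrist",T)
    u0,u1,v0,v1=ubox; m=(W[v0:v1,u0:u1,2]>.08)&(W[v0:v1,u0:u1,2]<.112); R=P[v0:v1,u0:u1][m]
    # cylinder fit: y=y0+a*x, z=z0+b*x
    f=lambda q:(np.hypot(*( (R[:,1]-q[0]-q[1]*R[:,0])*np.cos(np.arctan(q[1])), R[:,2]-q[2]-q[3]*R[:,0]))-.006)*1000
    r=least_squares(f,[0,0,np.median(R[:,2])+.006,0],loss="soft_l1",f_scale=1,x_scale=[.001,.01,.001,.01]); q=r.x
    print("rod in tool: y at x=0 %.4f slope %.2fdeg, z %.4f slope %.2fdeg; xmin(tip) %.4f"%(q[0],np.degrees(np.arctan(q[1])),q[2],np.degrees(np.arctan(q[3])),np.percentile(R[:,0],0.5)),"n",len(R),"rms",np.sqrt((r.fun**2).mean()))
    zz=z['p'][2]; print("tool z",zz, "rod z world mm",1000*(zz-q[2]))
    return P,W,q
def blk(P,box,ztop,tol=.003):
    u0,u1,v0,v1=box;R=P[v0:v1,u0:u1].reshape(-1,3);zt=ztop
    R=R[np.abs(R[:,2]-zt)<tol]; 
    r=cv2.minAreaRect((R[:,:2]*1000).astype(np.float32)); print("blk top in tool",np.round(r[0],2),np.round(r[1],1),round(r[2],2),"zmed",np.median(R[:,2]),"x",np.percentile(R[:,0],[1,99]),"y",np.percentile(R[:,1],[1,50,99]))
E
python3 - <<'E'
from rel import *
P,W,q=rel("w4",(225,300,25,200))
P2=P[200:325,180:335]; print(np.round(P2[::15,::15,2]*1000,0))
blk(P,(190,325,215,325),0.0106-.044)
# before-grip view
z=np.load("w3.npz");T=np.array(manip.camera_params("wrist")["T_tool_cam"]);blk(cloud(z['d'],"wrist",T),(190,325,215,325),0.0106-.044)
E
```

```text
rod in tool: y at x=0 0.0018 slope -0.58deg, z -0.0149 slope 0.06deg; xmin(tip) 0.0331 n 5696 rms 0.6525680590022748
tool z 0.0799926841758388 rod z world mm 94.93313565395393
[[  80.   79.   79.   80.   79.   80.   81.   80.   80.   79.   81.]
 [  79.   79.   80.   79.   79.   80.   80.   81.   79.   80.   80.]
 [  81.   79.   -5.   -7.   -7.   -8.   -7.   -6.   -6.   80.   81.]
 [ -10.  -18.  -22.  -22.  -21.   -9.  -21.  -21.  -22.  -19.  -10.]
 [ -23.  -31.  -33.  -34.  -33.  -33.  -34.  -34.  -34.  -34.  -33.]
 [ -44.  -39.  -33.  -34.  -33.  -33.  -33.  -34.  -33.  -34.  -39.]
 [ -53.  -39.  -33.  -33.  -33.  -42.  -33.  -33.  -33.  -33.  -53.]
 [ -67.  -40.  -34.  -33.  -33.  -42.  -34.  -34.  -34.  -34.  -69.]
 [ -75. -143.   73.   80.   79.   79.   82.   80.   80.   80.  -74.]]
blk top in tool [0.74 0.45] [49.3 25.3] 89.97 zmed -0.03340641181567586 x [-0.01109862  0.01286304] y [-0.02107605  0.00063561  0.02264357]
blk top in tool [0.57 0.58] [25.8 49.4] 0.43 zmed -0.03343257807370527 x [-0.01119034  0.01285783] y [-0.02108962  0.00063895  0.02266867]
```

Call:
move_arm(
  motion=[
    {"xyz": [0, 0.0011, 0.0004], "angular": [0, 0, -0.58], "claw": -0.2},
    {"xyz": [0.005, 0, 0], "angular": [0, 0, 0], "claw": -0.2},
    {"xyz": [0.005, 0, 0], "angular": [0, 0, 0], "claw": -0.2},
    {"xyz": [0.004, 0, 0], "angular": [0, 0, 0], "claw": -0.2},
    {"xyz": [0, 0, 0], "angular": [0, 0, 0], "claw": -0.2},
  ],
)

```text
clock: 4.5
ee_pos: [0.4599, 0.3628, 0.0787]
orientation: [[0.24, 0.971, -0.0], [0.971, -0.24, -0.0], [-0.0, -0.0, -1.0]]
contact_force: [-0.3, -0.8, -1.3]
width: 0.0437
```

```bash
python3 - <<'E'
from rel import *
s=manip.state();print(np.round(s["ee_pos"],4),np.round(s["contact_force"],2))
im,d,P=shot("wrist","w5")
P,W,q=rel("w5",(225,300,60,210))
blk(P,(190,325,215,325),0.0106-.044)
E
```

```text
[0.4599 0.3628 0.0787] [-0.27 -0.83 -1.25]
rod in tool: y at x=0 0.0006 slope 0.20deg, z -0.0163 slope 0.17deg; xmin(tip) 0.0267 n 4967 rms 0.5804988324732298
tool z 0.07874334035936834 rod z world mm 95.07848449300023
blk top in tool [0.55 0.58] [49.4 25.7] 89.86 zmed -0.03341858505733799 x [-0.01113306  0.01285479] y [-0.02110351  0.00063715  0.02267285]
```

View pics/w5.png

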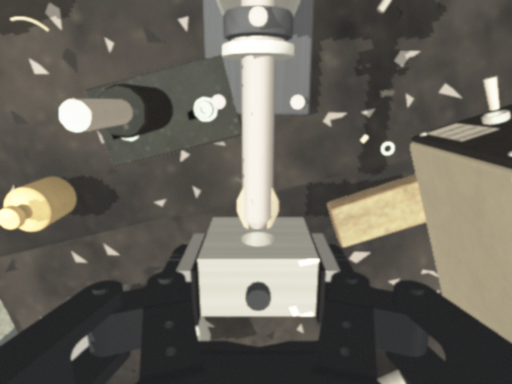

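Call:
move_arm(
  motion=[
    {"xyz": [0, 0, -0.0008], "angular": [0, 0, 0.1], "claw": -0.2},
    {"xyz": [0.002, 0, 0], "angular": [0, 0, 0], "claw": -0.2},
    {"xyz": [0.001, 0, 0], "angular": [0, 0, 0], "claw": -0.2},
    {"xyz": [0, 0, 0], "angular": [0, 0, 0], "claw": -0.2},
  ],
)

```text
clock: 4.95
ee_pos: [0.4606, 0.3653, 0.0797]
orientation: [[0.243, 0.97, 0.0], [0.97, -0.243, -0.0], [-0.0, 0.0, -1.0]]
contact_force: [0.4, 0.3, -0.9]
width: 0.0436
```

```bash
cat > st.py <<'E'
from rel import *
s=manip.state();R=np.array(s["orientation"]);u=np.array([np.cos(np.radians(76)),np.sin(np.radians(76)),0])
p=np.array(s["ee_pos"]);print("t",s["clock"],"p",np.round(p*1000,2),"along",round(p@u*1000,2),"lat(tool y)",round(p@R[:,1]*1000,2),"yaw",round(np.degrees(np.arctan2(R[1,0],R[0,0])),2),"F tool",np.round(R.T@s["contact_force"],2),"M tool",np.round(R.T@s["moment"],2),"w",round(s["width"]*1000,2),"tilt",np.round(R[2,:2],4))
E
python3 st.py
```

```text
t 4.95 p [460.59 365.33  79.69] along 465.91 lat(tool y) 358.11 yaw 75.95 F tool [0.38 0.31 0.86] M tool [0.02 0.01 0.03] w 43.63 tilt [-0.  0.]
```

Call:
move_arm(
  motion=[
    {"xyz": [0.0015, 0, 0], "angular": [0, 0, 0], "claw": -0.2},
    {"xyz": [0.0015, 0, 0], "angular": [0, 0, 0], "claw": -0.2},
    {"xyz": [0.001, 0, 0], "angular": [0, 0, 0], "claw": -0.2},
    {"xyz": [0.001, 0, 0], "angular": [0, 0, 0], "claw": -0.2},
  ],
)

```text
clock: 5.35
ee_pos: [0.4618, 0.3702, 0.0797]
orientation: [[0.243, 0.97, -0.0], [0.97, -0.243, -0.0], [-0.0, -0.0, -1.0]]
contact_force: [-0.5, -0.3, -1.8]
width: 0.0434
```

```bash
python3 st.py
```

```text
t 5.35 p [461.81 370.2   79.68] along 470.93 lat(tool y) 358.07 yaw 75.94 F tool [-0.38 -0.47  1.82] M tool [-0.06 -0.01  0.02] w 43.39 tilt [-0.0001 -0.    ]
```

Call:
move_arm(
  motion=[
    {"xyz": [0.001, 0, 0], "angular": [0, 0, 0], "claw": -0.2},
    {"xyz": [0.001, 0, 0], "angular": [0, 0, 0], "claw": -0.2},
    {"xyz": [0.001, 0, 0], "angular": [0, 0, 0], "claw": -0.2},
  ],
)

```text
clock: 5.65
ee_pos: [0.4625, 0.3731, 0.0797]
orientation: [[0.243, 0.97, -0.0], [0.97, -0.243, -0.0], [-0.0, -0.0, -1.0]]
contact_force: [-1.2, -0.3, -1.0]
width: 0.0437
```

```bash
python3 st.py
```

```text
t 5.65 p [462.5  373.07  79.65] along 473.87 lat(tool y) 358.04 yaw 75.94 F tool [-0.56 -1.07  1.03] M tool [ 0.08 -0.07 -0.02] w 43.71 tilt [-0.0002 -0.0001]
```

Call:
move_arm(
  motion=[
    {"xyz": [0.001, 0, 0], "angular": [0, 0, 0], "claw": -0.2},
    {"xyz": [0.001, 0, 0], "angular": [0, 0, 0], "claw": -0.2},
    {"xyz": [0.001, 0, 0], "angular": [0, 0, 0], "claw": -0.2},
  ],
)

```text
clock: 5.95
ee_pos: [0.4628, 0.3752, 0.0794]
orientation: [[0.243, 0.97, -0.001], [0.97, -0.243, -0.002], [-0.002, -0.001, -1.0]]
contact_force: [-4.6, -11.7, 1.8]
width: 0.0433
```

```bash
python3 st.py
```

```text
t 5.95 p [462.82 375.16  79.41] along 475.98 lat(tool y) 357.79 yaw 75.94 F tool [-12.49  -1.66  -1.77] M tool [ 0.23 -1.95 -0.04] w 43.31 tilt [-0.0023 -0.0008]
```

Call:
move_arm(
  motion=[
    {"xyz": [0.0005, 0, 0], "angular": [0, 0, 0], "claw": -0.2},
    {"xyz": [0.0005, 0, 0], "angular": [0, 0, 0], "claw": -0.2},
  ],
)

```text
clock: 6.15
ee_pos: [0.4631, 0.3758, 0.0793]
orientation: [[0.243, 0.97, -0.001], [0.97, -0.243, -0.003], [-0.003, -0.001, -1.0]]
contact_force: [0.7, 1.9, -1.4]
width: 0.0431
```

```bash
python3 st.py
```

```text
t 6.15 p [463.1  375.81  79.34] along 476.69 lat(tool y) 357.86 yaw 75.94 F tool [2.01 0.17 1.4 ] M tool [0.04 0.23 0.11] w 43.08 tilt [-0.0028 -0.0007]
```

Call:
move_arm(
  motion=[
    {"xyz": [0.0005, 0, 0], "angular": [0, 0, 0], "claw": -0.2},
    {"xyz": [0.0005, 0, 0], "angular": [0, 0, 0], "claw": -0.2},
  ],
)

```text
clock: 6.35
ee_pos: [0.4636, 0.3776, 0.0795]
orientation: [[0.243, 0.97, -0.0], [0.97, -0.243, -0.001], [-0.001, -0.0, -1.0]]
contact_force: [-1.8, -5.9, -1.8]
width: 0.043
```

```bash
python3 st.py; python3 - <<'E'
from rel import *
im,d,P=shot("wrist","w6")
P,W,q=rel("w6",(225,300,60,200))
blk(P,(190,325,215,325),0.0106-.044)
E
```

```text
t 6.35 p [463.62 377.6   79.49] along 478.54 lat(tool y) 357.97 yaw 75.94 F tool [-6.11 -0.28  1.81] M tool [ 0.09 -1.04 -0.04] w 42.99 tilt [-0.0008 -0.0003]
rod in tool: y at x=0 0.0004 slope 0.23deg, z -0.0068 slope -11.72deg; xmin(tip) 0.0310 n 5760 rms 2.353118731676304
tool z 0.07949393858683412 rod z world mm 86.31191510344321
blk top in tool [0.56 0.91] [49.4 25.7] 88.81 zmed -0.03340597749185012 x [-0.01122138  0.01282264] y [-0.02109353  0.00063517  0.02265147]
```

View pics/w6.png

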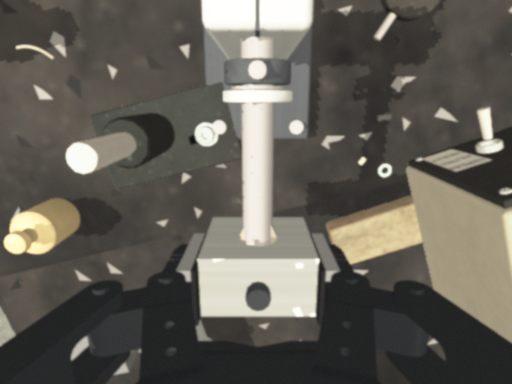

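```bash
python3 - <<'E'
from rel import *
z=np.load("w6.npz");T=np.array(manip.camera_params("wrist")["T_tool_cam"]);P=cloud(z['d'],"wrist",T)
for v in range(78,112,2): print(v,np.round(P[v,[232,250,258,266,284],0]*1000,1),np.round(P[v,[232,250,258,266,284],2]*1000,1))
E
```

```text
78 [74.8 74.6 74.4 74.6 74.8] [-22.9 -26.7 -30.2 -26.8 -22.9]
80 [74.1 74.  74.  74.  74.2] [-23.6 -27.2 -26.9 -26.1 -22.3]
82 [73.5 73.3 73.2 73.3 73.5] [-23.4 -26.7 -29.1 -27.3 -23.5]
84 [73. 73. 73. 73. 73.] [-18.7 -20.7 -20.4 -20.5 -19.1]
86 [72.3 72.2 72.2 72.2 75.4] [-19.4 -24.7 -24.6 -24.2  70. ]
88 [71.7 71.5 71.5 71.5 74.2] [-18.2 -24.4 -23.6 -24.5  69.9]
90 [70.8 70.8 70.8 70.8 70.9] [-25.8 -28.4 -27.4 -29.2 -22.1]
92 [70.2 70.2 70.2 70.2 70.2] [-25.4 -28.  -28.  -27.7 -24.2]
94 [69.5 69.5 69.5 69.5 69.6] [-25.9 -28.4 -28.  -27.3 -24.1]
96 [68.9 68.9 68.9 68.9 68.9] [-26.  -29.  -28.9 -28.4 -24.7]
98 [68.3 68.2 68.2 68.2 68.2] [-25.4 -27.9 -27.6 -28.2 -24.7]
100 [67.6 67.6 67.6 67.6 67.6] [-25.4 -29.1 -28.8 -27.4 -23.6]
102 [66.  66.9 66.9 66.9 66. ] [ 69.3 -20.7 -21.2 -20.2  69.8]
104 [64.8 66.2 66.2 66.2 64.8] [ 70.4 -22.  -21.2 -19.5  68.4]
106 [63.6 65.5 65.5 65.5 63.6] [ 69.3 -20.5 -20.1 -21.1  69.9]
108 [62.4 64.9 64.9 64.8 62.4] [ 69.6 -21.7 -21.5 -21.4  69.8]
110 [61.2 64.2 64.2 64.1 61.2] [ 69.  -22.  -21.9 -20.   69.7]
```

Call:
move_arm(
  motion=[
    {"xyz": [0.002, 0, 0], "angular": [0, 0, 0], "claw": -0.2},
    {"xyz": [0.002, 0, 0], "angular": [0, 0, 0], "claw": -0.2},
    {"xyz": [0.002, 0, 0], "angular": [0, 0, 0], "claw": -0.2},
    {"xyz": [0.002, 0, 0], "angular": [0, 0, 0], "claw": -0.2},
  ],
)

```text
clock: 6.8
ee_pos: [0.4655, 0.3852, 0.0795]
orientation: [[0.243, 0.97, -0.001], [0.97, -0.243, -0.001], [-0.001, -0.0, -1.0]]
contact_force: [-1.6, -7.0, -0.5]
width: 0.0434
```

```bash
python3 st.py
```

```text
t 6.8 p [465.49 385.22  79.46] along 486.39 lat(tool y) 357.95 yaw 75.94 F tool [-7.14  0.18  0.52] M tool [ 0.11 -1.29  0.01] w 43.43 tilt [-0.0014 -0.0004]
```

Call:
move_arm(
  motion=[
    {"xyz": [0.003, 0, 0], "angular": [0, 0, 0], "claw": -0.2},
    {"xyz": [0.003, 0, 0], "angular": [0, 0, 0], "claw": -0.2},
    {"xyz": [0.003, 0, 0], "angular": [0, 0, 0], "claw": -0.2},
    {"xyz": [0.003, 0, 0], "angular": [0, 0, 0], "claw": -0.2},
    {"xyz": [0.003, 0, 0], "angular": [0, 0, 0], "claw": -0.2},
  ],
)

```text
clock: 7.3
ee_pos: [0.4691, 0.3998, 0.0794]
orientation: [[0.243, 0.97, -0.001], [0.97, -0.243, -0.001], [-0.001, -0.0, -1.0]]
contact_force: [-2.0, -7.9, -0.5]
width: 0.0436
```

```bash
python3 st.py
```

```text
t 7.3 p [469.15 399.8   79.42] along 501.42 lat(tool y) 357.95 yaw 75.94 F tool [-8.19 -0.02  0.54] M tool [ 0.06 -1.25 -0.03] w 43.6 tilt [-0.0014 -0.0004]
```

Call:
move_arm(
  motion=[
    {"xyz": [0.003, 0, 0], "angular": [0, 0, 0], "claw": -0.2},
    {"xyz": [0.003, 0, 0], "angular": [0, 0, 0], "claw": -0.2},
    {"xyz": [0.003, 0, 0], "angular": [0, 0, 0], "claw": -0.2},
    {"xyz": [0.003, 0, 0], "angular": [0, 0, 0], "claw": -0.2},
    {"xyz": [0.003, 0, 0], "angular": [0, 0, 0], "claw": -0.2},
    {"xyz": [0.003, 0, 0], "angular": [0, 0, 0], "claw": -0.2},
    {"xyz": [0.003, 0, 0], "angular": [0, 0, 0], "claw": -0.2},
    {"xyz": [0, 0, 0], "angular": [0, 0, 0], "claw": -0.2},
  ],
)

```text
clock: 8.1
ee_pos: [0.4745, 0.4209, 0.0796]
orientation: [[0.243, 0.97, -0.0], [0.97, -0.243, 0.0], [-0.0, -0.0, -1.0]]
contact_force: [0.1, -0.1, -0.7]
width: 0.0434
```

```bash
python3 st.py
```

```text
t 8.1 p [474.45 420.91  79.61] along 523.18 lat(tool y) 358.14 yaw 75.96 F tool [-0.03  0.15  0.69] M tool [ 0.02 -0.02  0.02] w 43.37 tilt [-0. -0.]
```

Call:
move_arm(
  motion=[
    {"xyz": [0.003, 0, 0], "angular": [0, 0, 0], "claw": -0.2},
    {"xyz": [0.003, 0, 0], "angular": [0, 0, 0], "claw": -0.2},
    {"xyz": [0.001, 0, 0], "angular": [0, 0, 0], "claw": -0.2},
    {"xyz": [0, 0, 0], "angular": [0, 0, 0], "claw": -0.2},
  ],
)

```text
clock: 8.5
ee_pos: [0.4761, 0.4275, 0.0796]
orientation: [[0.243, 0.97, -0.0], [0.97, -0.243, -0.0], [-0.0, -0.0, -1.0]]
contact_force: [0.1, 0.6, -0.4]
width: 0.0433
```

```bash
python3 st.py
```

```text
t 8.5 p [476.1  427.45  79.59] along 529.93 lat(tool y) 358.07 yaw 75.95 F tool [ 0.62 -0.1   0.39] M tool [-0.04 -0.02  0.  ] w 43.26 tilt [-0.0002 -0.0001]
```

Call:
move_arm(
  motion=[
    {"xyz": [0.0005, 0, 0], "angular": [0, 0, 0], "claw": -0.2},
    {"xyz": [0.0005, 0, 0], "angular": [0, 0, 0], "claw": -0.2},
    {"xyz": [0, 0, 0], "angular": [0, 0, 0], "claw": -0.2},
  ],
)

```text
clock: 8.8
ee_pos: [0.4764, 0.4283, 0.0797]
orientation: [[0.243, 0.97, -0.0], [0.97, -0.243, -0.0], [-0.0, -0.0, -1.0]]
contact_force: [-1.1, -0.1, -0.6]
width: 0.0435
```

```bash
python3 st.py
```

```text
t 8.8 p [476.36 428.33  79.7 ] along 530.85 lat(tool y) 358.08 yaw 75.94 F tool [-0.33 -1.05  0.6 ] M tool [ 0.03 -0.03  0.  ] w 43.45 tilt [-0. -0.]
```

Call:
move_arm(
  motion=[
    {"xyz": [0.0005, 0, 0], "angular": [0, 0, 0], "claw": -0.2},
    {"xyz": [0.0005, 0, 0], "angular": [0, 0, 0], "claw": -0.2},
    {"xyz": [0, 0, 0], "angular": [0, 0, 0], "claw": -0.2},
  ],
)

```text
clock: 9.1
ee_pos: [0.4766, 0.4294, 0.0797]
orientation: [[0.243, 0.97, 0.0], [0.97, -0.243, -0.0], [-0.0, 0.0, -1.0]]
contact_force: [-0.4, -0.6, -0.9]
width: 0.0431
```

```bash
python3 st.py
```

```text
t 9.1 p [476.61 429.35  79.69] along 531.9 lat(tool y) 358.07 yaw 75.94 F tool [-0.69 -0.24  0.94] M tool [ 0.02 -0.03  0.04] w 43.13 tilt [-0.  0.]
```

Call:
move_arm(
  motion=[
    {"xyz": [0.0005, 0, 0], "angular": [0, 0, 0], "claw": -0.2},
    {"xyz": [0.0005, 0, 0], "angular": [0, 0, 0], "claw": -0.2},
    {"xyz": [0, 0, 0], "angular": [0, 0, 0], "claw": -0.2},
  ],
)

```text
clock: 9.4
ee_pos: [0.4769, 0.4303, 0.0797]
orientation: [[0.243, 0.97, -0.0], [0.97, -0.243, -0.0], [-0.0, -0.0, -1.0]]
contact_force: [0.1, 0.9, -1.5]
width: 0.0435
```

```bash
python3 st.py
```

```text
t 9.4 p [476.87 430.31  79.66] along 532.89 lat(tool y) 358.09 yaw 75.94 F tool [ 0.85 -0.13  1.5 ] M tool [ 0.02 -0.06  0.03] w 43.5 tilt [-0.0001 -0.    ]
```

Call:
move_arm(
  motion=[
    {"xyz": [0.0005, 0, 0], "angular": [0, 0, 0], "claw": -0.2},
    {"xyz": [0, 0, 0], "angular": [0, 0, 0], "claw": -0.2},
  ],
)

```text
clock: 9.6
ee_pos: [0.4769, 0.4306, 0.0796]
orientation: [[0.243, 0.97, -0.0], [0.97, -0.243, -0.0], [-0.0, -0.0, -1.0]]
contact_force: [-0.2, -0.8, -0.9]
width: 0.0434
```

```bash
python3 st.py
```

```text
t 9.6 p [476.92 430.65  79.62] along 533.23 lat(tool y) 358.02 yaw 75.94 F tool [-0.78 -0.03  0.86] M tool [ 0.01 -0.28 -0.03] w 43.4 tilt [-0.0004 -0.0001]
```

Call:
move_arm(
  motion=[
    {"xyz": [0.0005, 0, 0], "angular": [0, 0, 0], "claw": -0.2},
    {"xyz": [0, 0, 0], "angular": [0, 0, 0], "claw": -0.2},
  ],
)

```text
clock: 9.8
ee_pos: [0.4771, 0.4312, 0.0797]
orientation: [[0.243, 0.97, -0.0], [0.97, -0.243, -0.0], [-0.0, -0.0, -1.0]]
contact_force: [-0.7, -2.2, 0.4]
width: 0.0438
```

```bash
python3 st.py; python3 - <<'E'
from rel import *
im,d,P=shot("wrist","w7")
E
```

```text
t 9.8 p [477.07 431.18  79.65] along 533.78 lat(tool y) 358.06 yaw 75.94 F tool [-2.28 -0.14 -0.38] M tool [ 0.06 -0.39 -0.02] w 43.76 tilt [-0.0002 -0.0001]
```

View pics/w7.png

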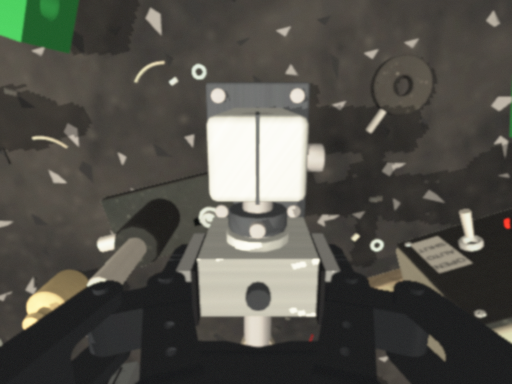

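Call:
move_arm(
  motion=[
    {"xyz": [0, 0, 0], "angular": [0, 0, 0], "claw": 0.3},
    {"xyz": [0, 0, 0], "angular": [0, 0, 0], "claw": 0.3},
    {"xyz": [0, 0, 0], "angular": [0, 0, 0], "claw": 0.3},
    {"xyz": [0, 0, -0.01], "angular": [0, 0, 0], "claw": 0.3},
    {"xyz": [0, 0, -0.02], "angular": [0, 0, 0], "claw": 0.3},
    {"xyz": [0, 0, -0.03], "angular": [0, 0, 0], "claw": 0.3},
    {"xyz": [0, 0, -0.03], "angular": [0, 0, 0], "claw": 0.3},
  ],
)

```text
clock: 10.55
ee_pos: [0.477, 0.4312, 0.1714]
orientation: [[0.243, 0.97, 0.0], [0.97, -0.243, -0.0], [-0.0, 0.0, -1.0]]
contact_force: [-0.0, -0.7, -0.7]
width: 0.0558
```

```bash
python3 st.py; python3 - <<'E'
from rel import *
im,d,P=shot("wrist","w8")
plan([.3916,.2870,.11],181.5,n=14)
E
```

```text
t 10.55 p [476.96 431.15 171.39] along 533.73 lat(tool y) 358.0 yaw 75.95 F tool [-0.64  0.14  0.66] M tool [0.03 0.03 0.04] w 55.83 tilt [-0.  0.]
14 [{"xyz":[-0.0116,-0.0035,0.0047],"angular":[0.03,0.0,-7.54]},{"xyz":[-0.011,-0.005,0.0047],"angular":[0.03,0.0,-7.54]},{"xyz":[-0.0103,-0.0064,0.0047],"angular":[0.03,0.0,-7.54]},{"xyz":[-0.0093,-0.0077,0.0047],"angular":[0.03,0.0,-7.54]},{"xyz":[-0.0083,-0.0088,0.0047],"angular":[0.03,0.0,-7.54]},{"xyz":[-0.007,-0.0098,0.0048],"angular":[0.03,0.0,-7.54]},{"xyz":[-0.0057,-0.0107,0.0048],"angular":[0.03,0.0,-7.54]},{"xyz":[-0.0042,-0.0113,0.0048],"angular":[0.03,0.0,-7.54]},{"xyz":[-0.0027,-0.0118,0.0048],"angular":[0.03,0.0,-7.54]},{"xyz":[-0.0011,-0.012,0.0048],"angular":[0.03,0.01,-7.54]},{"xyz":[0.0005,-0.0121,0.0048],"angular":[0.03,0.0,-7.54]},{"xyz":[0.002,-0.0119,0.0047],"angular":[0.03,0.01,-7.54]},{"xyz":[0.0036,-0.0116,0.0048],"angular":[0.03,0.01,-7.54]},{"xyz":[0.005,-0.0109,0.0047],"angular":[0.03,0.0,-7.53]}]
```

View pics/w8.png

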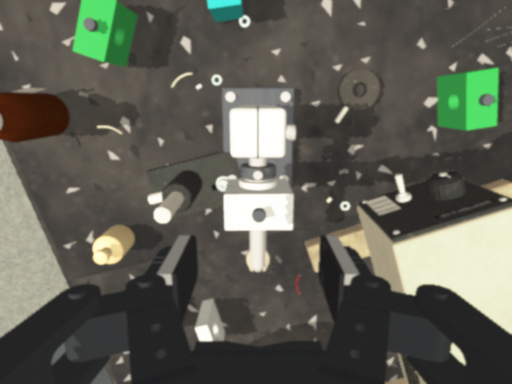

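Call:
move_arm(
  motion=[
    {"xyz": [-0.0116, -0.0035, 0], "angular": [0, 0, -7.5], "claw": 0.3},
    {"xyz": [-0.011, -0.005, 0], "angular": [0, 0, -7.5], "claw": 0.3},
    {"xyz": [-0.0103, -0.0064, 0], "angular": [0, 0, -7.5], "claw": 0.3},
    {"xyz": [-0.0093, -0.0077, 0], "angular": [0, 0, -7.5], "claw": 0.3},
    {"xyz": [-0.0083, -0.0088, 0], "angular": [0, 0, -7.5], "claw": 0.3},
    {"xyz": [-0.007, -0.0098, 0], "angular": [0, 0, -7.5], "claw": 0.3},
    {"xyz": [-0.0057, -0.0107, 0.005], "angular": [0, 0, -7.5], "claw": 0.4},
    {"xyz": [-0.0042, -0.0113, 0.01], "angular": [0, 0, -7.5], "claw": 0.5},
    {"xyz": [-0.0027, -0.0118, 0.01], "angular": [0, 0, -7.5], "claw": 0.5},
    {"xyz": [-0.0011, -0.012, 0.012], "angular": [0, 0, -7.5], "claw": 0.5},
    {"xyz": [0.0005, -0.012, 0.012], "angular": [0, 0, -7.5], "claw": 0.5},
    {"xyz": [0.002, -0.012, 0.012], "angular": [0, 0, -7.5], "claw": 0.5},
  ],
)

```text
clock: 11.8
ee_pos: [0.4021, 0.3067, 0.1089]
orientation: [[-0.971, 0.238, 0.001], [0.238, 0.971, 0.0], [-0.001, 0.001, -1.0]]
contact_force: [0.7, 0.3, -0.1]
width: 0.0644
```

```bash
python3 st.py; python3 - <<'E'
from rel import *
plan([.3916,.2870,.08],181.5,n=2)
E
```

```text
t 11.8 p [402.1  306.7  108.92] along 394.86 lat(tool y) 393.49 yaw 166.26 F tool [-0.59  0.5   0.11] M tool [-0.04  0.01 -0.04] w 64.38 tilt [-0.0006  0.0006]
2 [{"xyz":[0.0028,-0.0108,0.0145],"angular":[0.01,0.02,-7.62]},{"xyz":[0.0042,-0.0104,0.0144],"angular":[0.02,0.02,-7.62]}]
```

Call:
move_arm(
  motion=[
    {"xyz": [0.003, -0.01, 0.0145], "angular": [0, 0, -7.6], "claw": 0.5},
    {"xyz": [0.004, -0.009, 0.0145], "angular": [0, 0, -7.6], "claw": 0.5},
    {"xyz": [0, 0, 0.01], "angular": [0, 0, 0], "claw": 0.5},
    {"xyz": [0, 0, 0], "angular": [0, 0, 0], "claw": 0.5},
  ],
)

```text
clock: 12.2
ee_pos: [0.3917, 0.2895, 0.0692]
orientation: [[-1.0, -0.016, -0.001], [-0.016, 1.0, -0.0], [0.001, -0.0, -1.0]]
contact_force: [0.3, -0.6, -0.5]
width: 0.0642
```

```bash
python3 st.py; python3 - <<'E'
from rel import *
im,d,P=shot("wrist","w9")
R=P[150:330,150:370].reshape(-1,3);m=(np.abs(R[:,2]-.044)<.002)&(np.abs(R[:,0]-.39)<.02)&(np.abs(R[:,1]-.287)<.035);R=R[m]
r=cv2.minAreaRect((R[:,:2]*1000).astype(np.float32));print(r,len(R),R.mean(0))
E
```

```text
t 12.2 p [391.75 289.5   69.16] along 375.68 lat(tool y) 283.36 yaw -179.11 F tool [-0.27 -0.61  0.49] M tool [ 0.03  0.   -0.01] w 64.18 tilt [ 0.0009 -0.0004]
((391.652099609375, 286.3257141113281), (13.222461700439453, 44.069271087646484), 1.4174091815948486) 1578 [0.39103211 0.28611808 0.0439659 ]
```

View pics/w9.png

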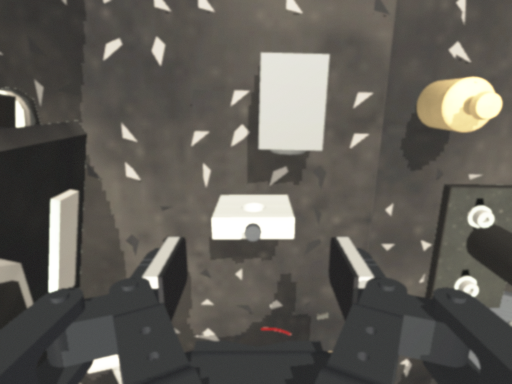

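Call:
move_arm(
  motion=[
    {"xyz": [0, -0.0035, 0.02], "angular": [0, 0, -0.5], "claw": 0.5},
    {"xyz": [0, 0, 0.025], "angular": [0, 0, 0], "claw": 0.5},
    {"xyz": [0, 0, 0.015], "angular": [0, 0, 0], "claw": 0.5},
    {"xyz": [0, 0, 0], "angular": [0, 0, 0], "claw": 0.5},
    {"xyz": [0, 0, 0], "angular": [0, 0, 0], "claw": -0.2},
    {"xyz": [0, 0, 0], "angular": [0, 0, 0], "claw": -0.2},
    {"xyz": [0, 0, 0], "angular": [0, 0, 0], "claw": -0.2},
    {"xyz": [0, 0, 0], "angular": [0, 0, 0], "claw": -0.2},
    {"xyz": [0, 0, 0], "angular": [0, 0, 0], "claw": -0.2},
  ],
)

```text
clock: 13.15
ee_pos: [0.3928, 0.2866, 0.0111]
orientation: [[-1.0, -0.028, 0.002], [-0.028, 1.0, 0.001], [-0.002, 0.001, -1.0]]
contact_force: [-0.7, 1.1, 8.3]
width: 0.0435
```

```bash
python3 st.py; python3 - <<'E'
from rel import *
im,d,P=shot("wrist","w10")
z=np.load("w10.npz");T=np.array(manip.camera_params("wrist")["T_tool_cam"]);blk(cloud(z['d'],"wrist",T),(195,325,200,330),manip.state()["ee_pos"][2]-.044)
E
```

```text
t 13.15 p [392.81 286.56  11.08] along 373.07 lat(tool y) 275.36 yaw -178.38 F tool [ 0.62  1.1  -8.25] M tool [-0.03  0.06 -0.  ] w 43.51 tilt [-0.0022  0.0011]
blk top in tool [-0.77  0.38] [47.9 23.1] 89.94 zmed -0.032907818235786326 x [-0.00926836  0.01012479] y [-0.02220959 -0.00054445  0.02216355]
```

View pics/w10.png

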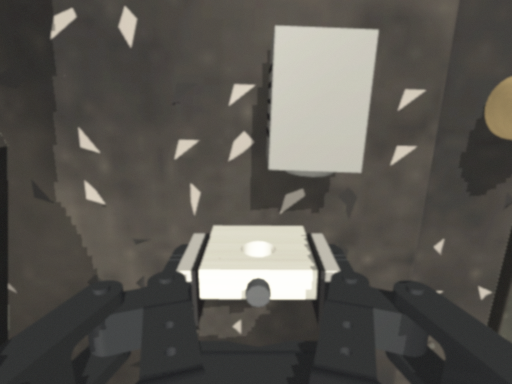

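```bash
python3 - <<'E'
from h import *
s=dict(manip.state()); s["ee_pos"]=np.array(s["ee_pos"])+[0,0,.069]
plan([.4577,.3537,.0801],75.95,s=s,n=13)
E
```

```text
13 [{"xyz":[-0.0051,0.005,0.0],"angular":[0.01,0.0,8.13]},{"xyz":[-0.0044,0.0057,0.0],"angular":[0.01,0.0,8.13]},{"xyz":[-0.0035,0.0063,0.0],"angular":[0.01,0.0,8.13]},{"xyz":[-0.0026,0.0067,0.0],"angular":[0.01,0.0,8.13]},{"xyz":[-0.0016,0.007,0.0],"angular":[0.01,0.0,8.13]},{"xyz":[-0.0006,0.0072,0.0],"angular":[0.01,0.0,8.13]},{"xyz":[0.0004,0.0072,0.0],"angular":[0.01,0.0,8.13]},{"xyz":[0.0014,0.007,0.0],"angular":[0.02,0.0,8.13]},{"xyz":[0.0024,0.0068,0.0],"angular":[0.01,0.0,8.12]},{"xyz":[0.0033,0.0064,0.0],"angular":[0.02,0.0,8.13]},{"xyz":[0.0042,0.0058,0.0],"angular":[0.02,0.0,8.12]},{"xyz":[0.0049,0.0052,0.0],"angular":[0.01,0.01,8.13]},{"xyz":[0.0056,0.0045,0.0001],"angular":[0.02,0.0,8.12]}]
```

Call:
move_arm(
  motion=[
    {"xyz": [0, 0, -0.035], "angular": [0, 0, 0], "claw": -0.2},
    {"xyz": [0, 0, -0.034], "angular": [0, 0, 0], "claw": -0.2},
    {"xyz": [-0.005, 0.005, 0], "angular": [0, 0, 8.1], "claw": -0.2},
    {"xyz": [-0.0044, 0.0057, 0], "angular": [0, 0, 8.1], "claw": -0.2},
    {"xyz": [-0.0035, 0.0063, 0], "angular": [0, 0, 8.1], "claw": -0.2},
    {"xyz": [-0.0026, 0.0067, 0], "angular": [0, 0, 8.1], "claw": -0.2},
    {"xyz": [-0.0016, 0.007, 0], "angular": [0, 0, 8.1], "claw": -0.2},
    {"xyz": [-0.0006, 0.0072, 0], "angular": [0, 0, 8.1], "claw": -0.2},
    {"xyz": [0.0004, 0.0072, 0], "angular": [0, 0, 8.1], "claw": -0.2},
    {"xyz": [0.0014, 0.007, 0], "angular": [0, 0, 8.1], "claw": -0.2},
    {"xyz": [0.0024, 0.0068, 0], "angular": [0, 0, 8.1], "claw": -0.2},
    {"xyz": [0.0033, 0.0064, 0], "angular": [0, 0, 8.1], "claw": -0.2},
  ],
)

```text
clock: 14.4
ee_pos: [0.442, 0.3383, 0.0795]
orientation: [[-0.179, 0.984, 0.001], [0.984, 0.179, 0.0], [0.0, 0.001, -1.0]]
contact_force: [-0.8, -0.3, -0.8]
width: 0.0434
```

Call:
move_arm(
  motion=[
    {"xyz": [0.0042, 0.0058, 0], "angular": [0, 0, 8.1], "claw": -0.2},
    {"xyz": [0.0049, 0.0052, 0], "angular": [0, 0, 8.1], "claw": -0.2},
    {"xyz": [0.0056, 0.0045, 0], "angular": [0, 0, 8.1], "claw": -0.2},
    {"xyz": [0, 0, 0], "angular": [0, 0, 0], "claw": -0.2},
  ],
)

```text
clock: 14.8
ee_pos: [0.4571, 0.3538, 0.0793]
orientation: [[0.239, 0.971, 0.001], [0.971, -0.239, 0.0], [0.001, 0.001, -1.0]]
contact_force: [-0.1, 0.7, -0.4]
width: 0.0435
```

```bash
python3 st.py; python3 - <<'E'
from rel import *
im,d,P=shot("wrist","w11")
P,W,q=rel("w11",(225,300,80,205))
R=P[205:330,200:312].reshape(-1,3);R=R[np.abs(R[:,2]+.0331)<.002];print("top x",np.percentile(R[:,0],[1,5,50,95,99]),"y",np.percentile(R[:,1],[0.5,50,99.5]))
plan([.4577,.3537,.0801],75.95,n=1)
E
```

```text
t 14.8 p [457.09 353.84  79.28] along 453.9 lat(tool y) 359.27 yaw 76.17 F tool [ 0.62 -0.3   0.36] M tool [-0.01 -0.05  0.01] w 43.54 tilt [0.0006 0.0006]
rod in tool: y at x=0 -0.0006 slope 3.10deg, z -0.0024 slope -20.41deg; xmin(tip) 0.0286 n 4532 rms 2.4864095057836058
tool z 0.07927645634640948 rod z world mm 81.72353908995927
top x [-0.00474247 -0.00370894  0.00299438  0.00790514  0.00831064] y [-0.02083838 -0.00193732  0.02062313]
1 [{"xyz":[0.0004,0.0009,-0.001],"angular":[0.02,-0.01,0.56]}]
```

View pics/w11.png

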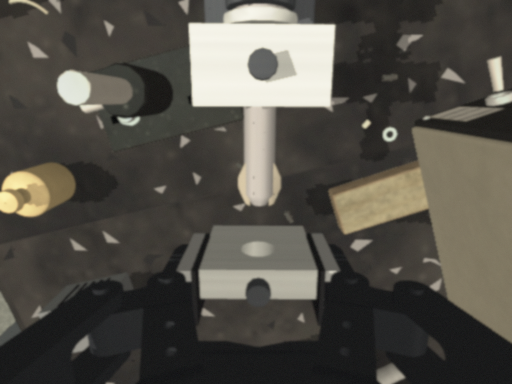

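```bash
python3 st.py; python3 - <<'E'
from rel import *
P,W,q=rel("w11",(225,300,115,205))
plan([.4577,.3537,.0801],75.95,n=1)
E
```

```text
t 14.85 p [456.69 353.53  79.11] along 453.51 lat(tool y) 361.62 yaw 76.51 F tool [ 0.5   0.49 -0.38] M tool [-0.01  0.01 -0.05] w 43.4 tilt [0.0002 0.0003]
rod in tool: y at x=0 0.0012 slope 0.23deg, z -0.0155 slope -0.21deg; xmin(tip) 0.0285 n 3042 rms 0.7194144325674449
tool z 0.07927645634640948 rod z world mm 94.72799563051234
1 [{"xyz":[0.0004,0.0009,-0.001],"angular":[0.02,-0.01,0.56]}]
```

Call:
move_arm(
  motion=[
    {"xyz": [0, 0.0009, -0.001], "angular": [0, 0, 0.5], "claw": -0.2},
    {"xyz": [0.005, 0, 0], "angular": [0, 0, 0], "claw": -0.2},
    {"xyz": [0.004, 0, 0], "angular": [0, 0, 0], "claw": -0.2},
    {"xyz": [0, 0, 0], "angular": [0, 0, 0], "claw": -0.2},
    {"xyz": [0, 0, 0], "angular": [0, 0, 0], "claw": -0.2},
  ],
)

```text
clock: 15.35
ee_pos: [0.4596, 0.362, 0.0796]
orientation: [[0.244, 0.97, -0.0], [0.97, -0.244, -0.0], [-0.0, -0.0, -1.0]]
contact_force: [0.1, -0.1, -0.7]
width: 0.0435
```

```bash
python3 st.py; python3 - <<'E'
from rel import *
im,d,P=shot("wrist","w12")
P,W,q=rel("w12",(225,300,140,218))
E
python3 st.py
```

```text
t 15.35 p [459.56 361.96  79.6 ] along 462.39 lat(tool y) 357.42 yaw 75.89 F tool [-0.04  0.09  0.68] M tool [-0.07  0.03  0.02] w 43.47 tilt [-0.0002 -0.0001]
rod in tool: y at x=0 0.0008 slope -0.08deg, z -0.0156 slope 0.36deg; xmin(tip) 0.0231 n 2652 rms 0.6559111819701541
tool z 0.0796043887090583 rod z world mm 95.25375208052861
t 15.4 p [459.53 361.88  79.57] along 462.3 lat(tool y) 357.32 yaw 75.88 F tool [0.18 1.   0.65] M tool [ 0.03  0.03 -0.  ] w 43.14 tilt [-0.0003 -0.0002]
```

View pics/w12.png

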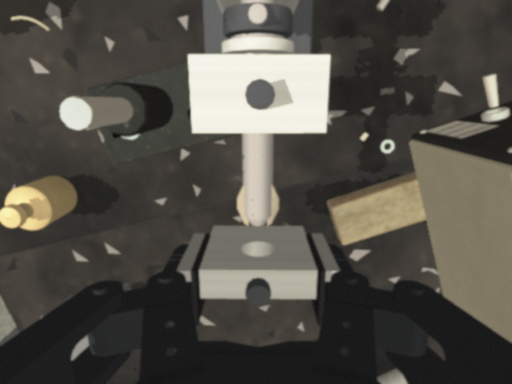

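Call:
move_arm(
  motion=[
    {"xyz": [0.003, 0.0001, -0.0004], "angular": [0, 0, 0], "claw": -0.2},
    {"xyz": [0.003, 0, 0], "angular": [0, 0, 0], "claw": -0.2},
    {"xyz": [0.003, 0, 0], "angular": [0, 0, 0], "claw": -0.2},
    {"xyz": [0.002, 0, 0], "angular": [0, 0, 0], "claw": -0.2},
    {"xyz": [0.001, 0, 0], "angular": [0, 0, 0], "claw": -0.2},
    {"xyz": [0.001, 0, 0], "angular": [0, 0, 0], "claw": -0.2},
  ],
)

```text
clock: 16.0
ee_pos: [0.4629, 0.3746, 0.08]
orientation: [[0.244, 0.97, -0.0], [0.97, -0.244, -0.0], [-0.0, -0.0, -1.0]]
contact_force: [0.2, 0.3, 0.1]
width: 0.0434
```

```bash
python3 st.py
```

```text
t 16.0 p [462.89 374.56  80.02] along 475.42 lat(tool y) 357.27 yaw 75.85 F tool [ 0.32  0.1  -0.13] M tool [-0.01  0.02 -0.05] w 43.36 tilt [-0.0002 -0.0001]
```

Call:
move_arm(
  motion=[
    {"xyz": [0.001, 0, 0], "angular": [0, 0, 0], "claw": -0.2},
    {"xyz": [0.001, 0, 0], "angular": [0, 0, 0], "claw": -0.2},
    {"xyz": [0.001, 0, 0], "angular": [0, 0, 0], "claw": -0.2},
  ],
)

```text
clock: 16.3
ee_pos: [0.4637, 0.3774, 0.0801]
orientation: [[0.245, 0.97, -0.0], [0.97, -0.245, -0.0], [-0.0, -0.0, -1.0]]
contact_force: [-0.1, -0.4, 0.2]
width: 0.0431
```

```bash
python3 st.py
```

```text
t 16.3 p [463.66 377.41  80.1 ] along 478.37 lat(tool y) 357.27 yaw 75.84 F tool [-0.44 -0.03 -0.22] M tool [ 0.09 -0.17  0.03] w 43.14 tilt [-0.0001 -0.    ]
```

Call:
move_arm(
  motion=[
    {"xyz": [0.001, 0, 0], "angular": [0, 0, 0], "claw": -0.2},
    {"xyz": [0.001, 0, 0], "angular": [0, 0, 0], "claw": -0.2},
  ],
)

```text
clock: 16.5
ee_pos: [0.4638, 0.379, 0.0799]
orientation: [[0.245, 0.97, -0.001], [0.97, -0.245, -0.001], [-0.001, -0.001, -1.0]]
contact_force: [-3.9, -6.1, 0.9]
width: 0.0435
```

```bash
python3 st.py
```

```text
t 16.5 p [463.84 378.98  79.88] along 479.93 lat(tool y) 357.02 yaw 75.84 F tool [-6.88 -2.27 -0.93] M tool [ 0.38 -1.09 -0.04] w 43.54 tilt [-0.0012 -0.0006]
```

Call:
move_arm(
  motion=[
    {"xyz": [0.0007, 0, 0], "angular": [0, 0, 0], "claw": -0.2},
    {"xyz": [0.0007, 0, 0], "angular": [0, 0, 0], "claw": -0.2},
  ],
)

```text
clock: 16.7
ee_pos: [0.464, 0.3797, 0.0798]
orientation: [[0.245, 0.97, -0.002], [0.97, -0.245, -0.002], [-0.003, -0.001, -1.0]]
contact_force: [-4.6, -12.5, 1.1]
width: 0.0434
```

```bash
python3 st.py
```

```text
t 16.7 p [463.98 379.73  79.76] along 480.7 lat(tool y) 356.94 yaw 75.84 F tool [-13.23  -1.38  -1.03] M tool [ 0.28 -1.95 -0.03] w 43.45 tilt [-0.0026 -0.0009]
```

Call:
move_arm(
  motion=[
    {"xyz": [0.0004, -0.0001, 0], "angular": [0, 0, 0], "claw": -0.2},
  ],
)

```text
clock: 16.8
ee_pos: [0.464, 0.38, 0.0797]
orientation: [[0.245, 0.97, -0.002], [0.97, -0.245, -0.003], [-0.003, -0.001, -1.0]]
contact_force: [-4.9, -13.7, 1.9]
width: 0.0431
```

```bash
python3 st.py
```

```text
t 16.8 p [464.03 379.96  79.73] along 480.93 lat(tool y) 356.92 yaw 75.84 F tool [-14.47  -1.4   -1.9 ] M tool [ 0.14 -2.22 -0.  ] w 43.14 tilt [-0.003  -0.0008]
```

Call:
move_arm(
  motion=[
    {"xyz": [0.0004, 0, 0], "angular": [0, 0, 0], "claw": -0.2},
    {"xyz": [0.0004, 0, 0], "angular": [0, 0, 0], "claw": -0.2},
  ],
)

```text
clock: 17.0
ee_pos: [0.4646, 0.3816, 0.0799]
orientation: [[0.245, 0.97, -0.0], [0.97, -0.245, -0.001], [-0.001, -0.0, -1.0]]
contact_force: [-1.4, -3.7, -0.5]
width: 0.0435
```

```bash
python3 st.py
```

```text
t 17.0 p [464.61 381.61  79.91] along 482.67 lat(tool y) 357.08 yaw 75.84 F tool [-3.97 -0.48  0.46] M tool [ 0.09 -0.53  0.05] w 43.47 tilt [-0.0007 -0.0002]
```

Call:
move_arm(
  motion=[
    {"xyz": [0.002, 0, 0], "angular": [0, 0, 0], "claw": -0.2},
    {"xyz": [0.003, 0, 0], "angular": [0, 0, 0], "claw": -0.2},
    {"xyz": [0.003, 0, 0], "angular": [0, 0, 0], "claw": -0.2},
    {"xyz": [0.003, 0, 0], "angular": [0, 0, 0], "claw": -0.2},
    {"xyz": [0.003, 0, 0], "angular": [0, 0, 0], "claw": -0.2},
  ],
)

```text
clock: 17.5
ee_pos: [0.468, 0.395, 0.0799]
orientation: [[0.245, 0.97, -0.001], [0.97, -0.245, -0.001], [-0.001, -0.0, -1.0]]
contact_force: [-1.4, -7.9, -0.2]
width: 0.043
```

```bash
python3 st.py
```

```text
t 17.5 p [467.96 395.03  79.88] along 496.5 lat(tool y) 357.08 yaw 75.84 F tool [-8.03  0.53  0.19] M tool [ 0.04 -1.24 -0.01] w 43.0 tilt [-0.0014 -0.0003]
```

Call:
move_arm(
  motion=[
    {"xyz": [0.003, 0, 0], "angular": [0, 0, 0], "claw": -0.2},
    {"xyz": [0.003, 0, 0], "angular": [0, 0, 0], "claw": -0.2},
    {"xyz": [0.003, 0, 0], "angular": [0, 0, 0], "claw": -0.2},
    {"xyz": [0.002, 0, 0], "angular": [0, 0, 0], "claw": -0.2},
    {"xyz": [0, 0, 0], "angular": [0, 0, 0], "claw": -0.2},
  ],
)

```text
clock: 18.0
ee_pos: [0.4708, 0.4064, 0.0801]
orientation: [[0.244, 0.97, 0.0], [0.97, -0.244, 0.0], [0.0, 0.0, -1.0]]
contact_force: [-0.1, -0.4, -0.7]
width: 0.0433
```

```bash
python3 st.py
```

```text
t 18.0 p [470.83 406.39  80.06] along 508.23 lat(tool y) 357.24 yaw 75.85 F tool [-0.44 -0.04  0.67] M tool [0.   0.04 0.02] w 43.35 tilt [0.0001 0.    ]
```

Call:
move_arm(
  motion=[
    {"xyz": [0.001, 0, 0], "angular": [0, 0, 0], "claw": -0.2},
    {"xyz": [0, 0, 0], "angular": [0, 0, 0], "claw": 0.3},
    {"xyz": [0, 0, 0], "angular": [0, 0, 0], "claw": 0.3},
    {"xyz": [0, 0, 0], "angular": [0, 0, 0], "claw": 0.3},
    {"xyz": [0, 0, -0.01], "angular": [0, 0, 0], "claw": 0.3},
    {"xyz": [0, 0, -0.02], "angular": [0, 0, 0], "claw": 0.3},
    {"xyz": [0, 0, -0.03], "angular": [0, 0, 0], "claw": 0.3},
    {"xyz": [0, 0, -0.03], "angular": [0, 0, 0], "claw": 0.3},
  ],
)

```text
clock: 18.8
ee_pos: [0.4709, 0.407, 0.1718]
orientation: [[0.245, 0.97, -0.0], [0.97, -0.245, -0.0], [-0.0, -0.0, -1.0]]
contact_force: [1.0, -0.1, 0.7]
width: 0.0555
```

```bash
python3 st.py; python3 - <<'E'
from rel import *
im,d,P=shot("wrist","w13")
plan([.3260,.3060,.10],179.2,n=14)
E
```

```text
t 18.8 p [470.9  406.96 171.77] along 508.79 lat(tool y) 357.05 yaw 75.84 F tool [ 0.13  0.97 -0.73] M tool [-0.02 -0.    0.04] w 55.53 tilt [-0.0001 -0.0001]
14 [{"xyz":[-0.0096,-0.0084,0.0055],"angular":[0.03,0.0,-7.38]},{"xyz":[-0.0085,-0.0095,0.0055],"angular":[0.03,0.0,-7.38]},{"xyz":[-0.0072,-0.0105,0.0055],"angular":[0.03,0.0,-7.38]},{"xyz":[-0.0058,-0.0114,0.0055],"angular":[0.03,0.0,-7.38]},{"xyz":[-0.0043,-0.012,0.0055],"angular":[0.03,0.0,-7.38]},{"xyz":[-0.0027,-0.0125,0.0055],"angular":[0.03,0.0,-7.38]},{"xyz":[-0.0011,-0.0127,0.0055],"angular":[0.03,0.0,-7.38]},{"xyz":[0.0006,-0.0127,0.0055],"angular":[0.03,0.0,-7.38]},{"xyz":[0.0022,-0.0126,0.0055],"angular":[0.03,0.01,-7.39]},{"xyz":[0.0038,-0.0122,0.0055],"angular":[0.03,0.0,-7.38]},{"xyz":[0.0054,-0.0115,0.0055],"angular":[0.03,0.0,-7.39]},{"xyz":[0.0068,-0.0108,0.0054],"angular":[0.03,0.01,-7.38]},{"xyz":[0.0081,-0.0098,0.0055],"angular":[0.03,0.0,-7.39]},{"xyz":[0.0093,-0.0087,0.0055],"angular":[0.03,0.01,-7.38]}]
```

View pics/w13.png

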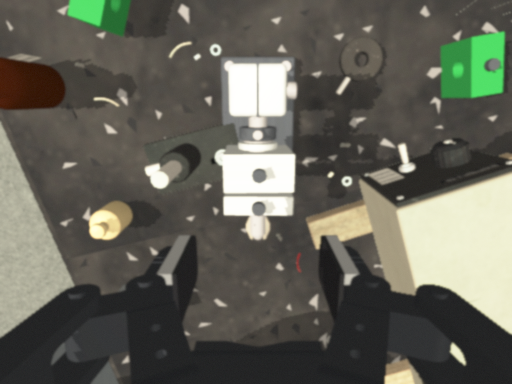

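Call:
move_arm(
  motion=[
    {"xyz": [-0.0096, -0.0084, 0], "angular": [0, 0, -7.4], "claw": 0.3},
    {"xyz": [-0.0085, -0.0095, 0], "angular": [0, 0, -7.4], "claw": 0.3},
    {"xyz": [-0.0072, -0.0105, 0], "angular": [0, 0, -7.4], "claw": 0.3},
    {"xyz": [-0.0058, -0.0114, 0], "angular": [0, 0, -7.4], "claw": 0.3},
    {"xyz": [-0.0043, -0.012, 0], "angular": [0, 0, -7.4], "claw": 0.3},
    {"xyz": [-0.0027, -0.0125, 0], "angular": [0, 0, -7.4], "claw": 0.3},
    {"xyz": [-0.0011, -0.0127, 0.005], "angular": [0, 0, -7.4], "claw": 0.3},
    {"xyz": [0.0006, -0.0127, 0.01], "angular": [0, 0, -7.4], "claw": 0.3},
    {"xyz": [0.0022, -0.0126, 0.01], "angular": [0, 0, -7.4], "claw": 0.3},
    {"xyz": [0.0038, -0.0122, 0.015], "angular": [0, 0, -7.4], "claw": 0.3},
    {"xyz": [0.0054, -0.0115, 0.015], "angular": [0, 0, -7.4], "claw": 0.3},
    {"xyz": [0.0068, -0.0108, 0.015], "angular": [0, 0, -7.4], "claw": 0.3},
  ],
)

```text
clock: 20.05
ee_pos: [0.3454, 0.319, 0.1002]
orientation: [[-0.966, 0.26, 0.001], [0.26, 0.966, 0.0], [-0.001, 0.001, -1.0]]
contact_force: [0.9, 0.0, 0.6]
width: 0.0552
```

Call:
move_arm(
  motion=[
    {"xyz": [0.0081, -0.0098, 0.015], "angular": [0, 0, -7.4], "claw": 0.3},
    {"xyz": [0.0093, -0.0087, 0.015], "angular": [0, 0, -7.4], "claw": 0.3},
    {"xyz": [0, 0, 0], "angular": [0, 0, 0], "claw": 0.3},
    {"xyz": [0, 0, 0], "angular": [0, 0, 0], "claw": 0.3},
  ],
)

```text
clock: 20.45
ee_pos: [0.3254, 0.305, 0.0711]
orientation: [[-1.0, 0.014, 0.001], [0.014, 1.0, 0.001], [-0.001, 0.001, -1.0]]
contact_force: [0.7, 0.7, -0.0]
width: 0.0554
```

```bash
python3 st.py; python3 - <<'E'
from rel import *
im,d,P=shot("wrist","w14")
R=P[100:340,150:370].reshape(-1,3);m=(np.abs(R[:,2]-.034)<.002)&(np.abs(R[:,0]-.326)<.04)&(np.abs(R[:,1]-.306)<.03);R=R[m]
r=cv2.minAreaRect((R[:,:2]*1000).astype(np.float32));print(r,len(R),R.mean(0))
E
```

```text
t 20.45 p [325.41 304.96  71.05] along 374.63 lat(tool y) 309.46 yaw 179.21 F tool [-0.74  0.66  0.01] M tool [-0.04 -0.05 -0.05] w 55.44 tilt [-0.0009  0.0005]
((326.5061340332031, 305.8275146484375), (34.03812789916992, 48.77143859863281), 89.57674407958984) 4665 [0.32536192 0.30586203 0.03403445]
```

View pics/w14.png

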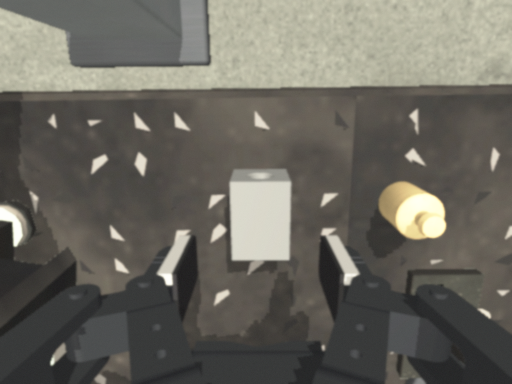

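Call:
move_arm(
  motion=[
    {"xyz": [0, 0.0003, 0.025], "angular": [0, 0, -0.3], "claw": 0.3},
    {"xyz": [0, 0, 0.025], "angular": [0, 0, 0], "claw": 0.3},
    {"xyz": [0, 0, 0.011], "angular": [0, 0, 0], "claw": 0.3},
    {"xyz": [0, 0, 0], "angular": [0, 0, 0], "claw": 0.3},
    {"xyz": [0, 0, 0], "angular": [0, 0, 0], "claw": -0.4},
    {"xyz": [0, 0, 0], "angular": [0, 0, 0], "claw": -0.4},
    {"xyz": [0, 0, 0], "angular": [0, 0, 0], "claw": -0.4},
    {"xyz": [0, 0, 0], "angular": [0, 0, 0], "claw": -0.4},
    {"xyz": [0, 0, 0], "angular": [0, 0, 0], "claw": -0.4},
  ],
)

```text
clock: 21.4
ee_pos: [0.3257, 0.3054, 0.0104]
orientation: [[-1.0, 0.005, 0.002], [0.005, 1.0, 0.001], [-0.002, 0.001, -1.0]]
contact_force: [-0.2, -0.7, 6.8]
width: 0.0337
```

```bash
python3 st.py; python3 - <<'E'
from rel import *
im,d,P=shot("wrist","w15")
s=dict(manip.state()); s["ee_pos"]=np.array(s["ee_pos"])+[0,0,.069]
bz=.019-(s["ee_pos"][2]-.069); print("bore above tcp",bz)
z=np.load("w15.npz");T=np.array(manip.camera_params("wrist")["T_tool_cam"]);P=cloud(z['d'],"wrist",T)
R=P[150:330,200:312].reshape(-1,3);R=R[np.abs(R[:,2]+.034-s["ee_pos"][2]+.069)<.002];print("top x",np.percentile(R[:,0],[1,5,50,95,99]),"y",np.percentile(R[:,1],[0.5,50,99.5]))
plan([.4541,.3393,.095-bz],75.9,s=s,n=13)
E
```

```text
t 21.4 p [325.68 305.44  10.44] along 375.15 lat(tool y) 307.01 yaw 179.72 F tool [ 0.14 -0.66 -6.8 ] M tool [ 0.07  0.06 -0.02] w 33.67 tilt [-0.002   0.0012]
bore above tcp 0.008563860584856708
top x [-0.02433704 -0.02206357  0.00161006  0.02171331  0.02315476] y [-0.01873231 -0.00053879  0.01657875]
13 [{"xyz":[-0.0099,0.0027,-0.0005],"angular":[0.01,0.0,7.99]},{"xyz":[-0.0094,0.004,-0.0005],"angular":[0.01,0.0,7.99]},{"xyz":[-0.0088,0.0053,-0.0005],"angular":[0.01,0.0,7.99]},{"xyz":[-0.0079,0.0064,-0.0005],"angular":[0.01,0.0,7.99]},{"xyz":[-0.007,0.0075,-0.0005],"angular":[0.01,0.0,7.98]},{"xyz":[-0.0059,0.0084,-0.0005],"angular":[0.01,0.0,7.99]},{"xyz":[-0.0046,0.0091,-0.0005],"angular":[0.01,0.0,7.98]},{"xyz":[-0.0033,0.0096,-0.0005],"angular":[0.01,0.0,7.99]},{"xyz":[-0.002,0.01,-0.0006],"angular":[0.01,0.0,7.98]},{"xyz":[-0.0006,0.0102,-0.0005],"angular":[0.02,0.0,7.99]},{"xyz":[0.0009,0.0102,-0.0006],"angular":[0.01,0.0,7.98]},{"xyz":[0.0023,0.0099,-0.0006],"angular":[0.02,0.0,7.99]},{"xyz":[0.0036,0.0096,-0.0005],"angular":[0.01,0.0,7.98]}]
```

View pics/w15.png

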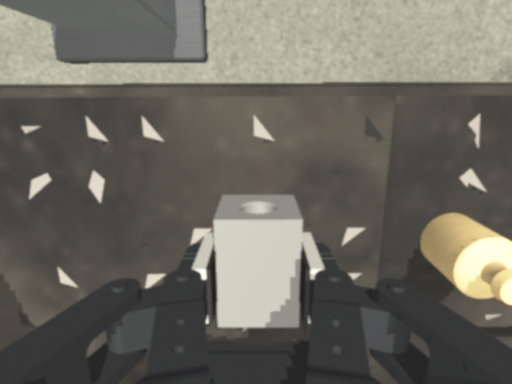

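Call:
move_arm(
  motion=[
    {"xyz": [0, 0, -0.038], "angular": [0, 0, 0], "claw": -0.4},
    {"xyz": [0, 0, -0.038], "angular": [0, 0, 0], "claw": -0.4},
    {"xyz": [-0.0099, 0.0027, 0], "angular": [0, 0, 8], "claw": -0.4},
    {"xyz": [-0.0094, 0.004, 0], "angular": [0, 0, 8], "claw": -0.4},
    {"xyz": [-0.0088, 0.0053, 0], "angular": [0, 0, 8], "claw": -0.4},
    {"xyz": [-0.0079, 0.0064, 0], "angular": [0, 0, 8], "claw": -0.4},
    {"xyz": [-0.007, 0.0075, 0], "angular": [0, 0, 8], "claw": -0.4},
    {"xyz": [-0.0059, 0.0084, 0], "angular": [0, 0, 8], "claw": -0.4},
    {"xyz": [-0.0046, 0.0091, 0], "angular": [0, 0, 8], "claw": -0.4},
    {"xyz": [-0.0033, 0.0096, 0], "angular": [0, 0, 8], "claw": -0.4},
    {"xyz": [-0.002, 0.01, 0], "angular": [0, 0, 8], "claw": -0.4},
    {"xyz": [-0.0006, 0.0102, 0], "angular": [0, 0, 8], "claw": -0.4},
  ],
)

```text
clock: 22.65
ee_pos: [0.4243, 0.3311, 0.0859]
orientation: [[-0.163, 0.987, 0.001], [0.987, 0.163, 0.0], [0.0, 0.001, -1.0]]
contact_force: [0.4, -0.4, -0.8]
width: 0.0332
```

Call:
move_arm(
  motion=[
    {"xyz": [0.0009, 0.0102, 0], "angular": [0, 0, 8], "claw": -0.4},
    {"xyz": [0.0023, 0.0099, 0], "angular": [0, 0, 8], "claw": -0.4},
    {"xyz": [0.0036, 0.0096, 0], "angular": [0, 0, 7.8], "claw": -0.4},
    {"xyz": [0, 0, 0], "angular": [0, 0, 0], "claw": -0.4},
    {"xyz": [0, 0, 0], "angular": [0, 0, 0], "claw": -0.4},
  ],
)

```text
clock: 23.15
ee_pos: [0.4532, 0.3386, 0.0854]
orientation: [[0.239, 0.971, 0.0], [0.971, -0.239, 0.0], [0.0, 0.0, -1.0]]
contact_force: [-0.2, 0.3, -0.1]
width: 0.0332
```

```bash
python3 st.py; python3 - <<'E'
from rel import *
plan([.4541,.3393,.0864],75.9,n=1)
im,d,P=shot("wrist","w16")
E
```

```text
t 23.15 p [453.21 338.58  85.4 ] along 438.17 lat(tool y) 359.11 yaw 76.17 F tool [ 0.28 -0.27  0.05] M tool [-0.05  0.02 -0.01] w 33.24 tilt [0.0001 0.    ]
1 [{"xyz":[0.0009,0.0007,-0.001],"angular":[0.0,-0.0,0.27]}]
```

View pics/w16.png

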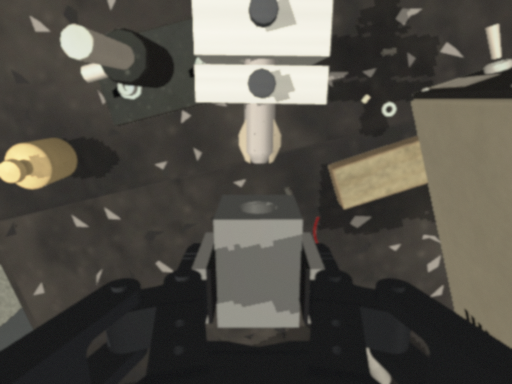

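Call:
move_arm(
  motion=[
    {"xyz": [0, 0.0007, -0.001], "angular": [0, 0, 0.27], "claw": -0.4},
    {"xyz": [0.005, 0, 0], "angular": [0, 0, 0], "claw": -0.4},
    {"xyz": [0.005, 0, 0], "angular": [0, 0, 0], "claw": -0.4},
    {"xyz": [0.004, 0, 0], "angular": [0, 0, 0], "claw": -0.4},
    {"xyz": [0, 0, 0], "angular": [0, 0, 0], "claw": -0.4},
    {"xyz": [0, 0, 0], "angular": [0, 0, 0], "claw": -0.4},
  ],
)

```text
clock: 23.8
ee_pos: [0.4574, 0.3521, 0.0859]
orientation: [[0.247, 0.969, -0.0], [0.969, -0.247, -0.0], [-0.0, -0.0, -1.0]]
contact_force: [-0.6, -0.4, -1.1]
width: 0.0331
```

```bash
python3 - <<'E'
from rel import *
im,d,P=shot("wrist","w17")
P,W,q=rel("w17",(230,290,140,190))
R=P[190:330,200:312].reshape(-1,3);R=R[np.abs(R[:,2]+.0236)<.002];print("top x",np.percentile(R[:,0],[1,99]),"y",np.percentile(R[:,1],[0.5,50,99.5]))
plan([.4541+.0142*.2425,.3393+.0142*.9701,.0864],75.9,n=1)
E
python3 st.py
```

```text
rod in tool: y at x=0 -0.0005 slope 1.12deg, z -0.0050 slope -5.98deg; xmin(tip) 0.0327 n 1737 rms 3.2792376740287974
tool z 0.08593777222308092 rod z world mm 90.9691545854537
top x [-0.02333858  0.02399931] y [-0.01776817  0.00062804  0.01799517]
1 [{"xyz":[0.0011,-0.0001,-0.0005],"angular":[-0.01,0.02,-0.21]}]
t 23.85 p [457.41 352.02  85.95] along 452.22 lat(tool y) 356.19 yaw 75.69 F tool [ 0.17 -0.41  1.09] M tool [-0.02 -0.03  0.01] w 33.24 tilt [-0.0003 -0.0002]
```

View pics/w17.png

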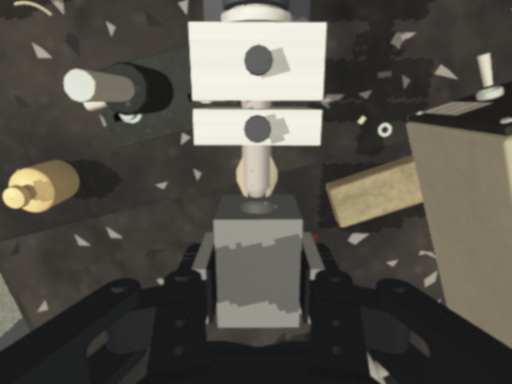

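Call:
move_arm(
  motion=[
    {"xyz": [0.002, 0, -0.0004], "angular": [0, 0, -0.2], "claw": -0.4},
    {"xyz": [0.002, 0, 0], "angular": [0, 0, 0], "claw": -0.4},
    {"xyz": [0.002, 0, 0], "angular": [0, 0, 0], "claw": -0.4},
    {"xyz": [0.001, 0, 0], "angular": [0, 0, 0], "claw": -0.4},
    {"xyz": [0, 0, 0], "angular": [0, 0, 0], "claw": -0.4},
  ],
)

```text
clock: 24.35
ee_pos: [0.4592, 0.359, 0.0864]
orientation: [[0.244, 0.97, -0.0], [0.97, -0.244, -0.0], [-0.0, -0.0, -1.0]]
contact_force: [-0.5, -0.1, -0.4]
width: 0.0335
```

```bash
python3 st.py
```

```text
t 24.35 p [459.22 358.96  86.42] along 459.39 lat(tool y) 357.79 yaw 75.88 F tool [-0.24 -0.5   0.43] M tool [ 0.04 -0.   -0.07] w 33.49 tilt [-0.0001 -0.0001]
```

Call:
move_arm(
  motion=[
    {"xyz": [0.001, 0, 0], "angular": [0, 0, 0], "claw": -0.4},
    {"xyz": [0.001, 0, 0], "angular": [0, 0, 0], "claw": -0.4},
    {"xyz": [0.001, 0, 0], "angular": [0, 0, 0], "claw": -0.4},
  ],
)

```text
clock: 24.65
ee_pos: [0.4599, 0.3617, 0.0865]
orientation: [[0.244, 0.97, -0.0], [0.97, -0.244, -0.0], [-0.0, -0.0, -1.0]]
contact_force: [-0.9, -0.4, 0.1]
width: 0.0335
```

```bash
python3 st.py
```

```text
t 24.65 p [459.91 361.74  86.46] along 462.26 lat(tool y) 357.67 yaw 75.87 F tool [-0.64 -0.75 -0.1 ] M tool [ 0.16 -0.27 -0.1 ] w 33.51 tilt [-0.0002 -0.0002]
```

Call:
move_arm(
  motion=[
    {"xyz": [0.0005, -0.0002, 0], "angular": [0, 0, 0], "claw": -0.4},
    {"xyz": [0.0005, 0, 0], "angular": [0, 0, 0], "claw": -0.4},
  ],
)

```text
clock: 24.85
ee_pos: [0.4599, 0.3627, 0.0864]
orientation: [[0.244, 0.97, -0.0], [0.97, -0.244, -0.0], [-0.0, -0.0, -1.0]]
contact_force: [-1.4, -1.9, -0.9]
width: 0.0334
```

```bash
python3 st.py
```

```text
t 24.85 p [459.86 362.67  86.39] along 463.15 lat(tool y) 357.44 yaw 75.88 F tool [-2.14 -0.93  0.86] M tool [ 0.17 -0.46 -0.09] w 33.43 tilt [-0.0005 -0.0003]
```

Call:
move_arm(
  motion=[
    {"xyz": [0.0005, 0, 0], "angular": [0, 0, 0], "claw": -0.4},
    {"xyz": [0.0005, 0, 0], "angular": [0, 0, 0], "claw": -0.4},
  ],
)

```text
clock: 25.05
ee_pos: [0.46, 0.3634, 0.0863]
orientation: [[0.244, 0.97, -0.001], [0.97, -0.244, -0.001], [-0.001, -0.001, -1.0]]
contact_force: [-3.9, -6.3, -0.0]
width: 0.0332
```

```bash
python3 st.py
```

```text
t 25.05 p [459.98 363.38  86.29] along 463.87 lat(tool y) 357.35 yaw 75.88 F tool [-7.04 -2.24  0.01] M tool [ 0.32 -1.11 -0.07] w 33.16 tilt [-0.0011 -0.0005]
```

Call:
move_arm(
  motion=[
    {"xyz": [0.0005, -0.0003, 0], "angular": [0, 0, 0], "claw": -0.4},
    {"xyz": [0.0004, 0, 0], "angular": [0, 0, 0], "claw": -0.4},
  ],
)

```text
clock: 25.25
ee_pos: [0.46, 0.3639, 0.0863]
orientation: [[0.244, 0.97, -0.001], [0.97, -0.244, -0.002], [-0.002, -0.0, -1.0]]
contact_force: [-3.3, -10.4, 0.6]
width: 0.0331
```

```bash
python3 st.py
```

```text
t 25.25 p [460.   363.93  86.3 ] along 464.4 lat(tool y) 357.23 yaw 75.87 F tool [-10.87  -0.7   -0.58] M tool [ 0.07 -1.75 -0.08] w 33.14 tilt [-0.0019 -0.0002]
```

Call:
move_arm(
  motion=[
    {"xyz": [0.0004, 0, 0], "angular": [0, 0, 0], "claw": -0.4},
    {"xyz": [0.0003, 0, 0], "angular": [0, 0, 0], "claw": -0.4},
  ],
)

```text
clock: 25.45
ee_pos: [0.4601, 0.3642, 0.0862]
orientation: [[0.244, 0.97, -0.001], [0.97, -0.244, -0.002], [-0.003, -0.0, -1.0]]
contact_force: [-3.3, -12.3, 2.0]
width: 0.0333
```

```bash
python3 st.py
```

```text
t 25.45 p [460.09 364.23  86.23] along 464.71 lat(tool y) 357.18 yaw 75.87 F tool [-12.76  -0.23  -1.92] M tool [ 0.08 -2.13 -0.01] w 33.32 tilt [-0.0026 -0.0004]
```

Call:
move_arm(
  motion=[
    {"xyz": [0.0004, 0, 0], "angular": [0, 0, 0], "claw": -0.4},
    {"xyz": [0.0003, 0, 0], "angular": [0, 0, 0], "claw": -0.4},
  ],
)

```text
clock: 25.65
ee_pos: [0.4605, 0.3656, 0.0863]
orientation: [[0.244, 0.97, -0.0], [0.97, -0.244, -0.001], [-0.001, -0.0, -1.0]]
contact_force: [-0.2, -0.6, -3.0]
width: 0.0335
```

```bash
python3 st.py
```

```text
t 25.65 p [460.48 365.57  86.3 ] along 466.12 lat(tool y) 357.19 yaw 75.86 F tool [-0.64 -0.07  2.97] M tool [ 0.03 -0.29  0.02] w 33.49 tilt [-0.0009 -0.0002]
```

Call:
move_arm(
  motion=[
    {"xyz": [0.002, 0, 0], "angular": [0, 0, 0], "claw": -0.4},
    {"xyz": [0.002, 0, 0], "angular": [0, 0, 0], "claw": -0.4},
    {"xyz": [0.002, 0, 0], "angular": [0, 0, 0], "claw": -0.4},
    {"xyz": [0.002, 0, 0], "angular": [0, 0, 0], "claw": -0.4},
  ],
)

```text
clock: 26.05
ee_pos: [0.4624, 0.3733, 0.0863]
orientation: [[0.244, 0.97, -0.001], [0.97, -0.244, -0.001], [-0.001, -0.0, -1.0]]
contact_force: [-2.0, -7.7, 0.2]
width: 0.0334
```

```bash
python3 st.py
```

```text
t 26.05 p [462.38 373.29  86.26] along 474.07 lat(tool y) 357.2 yaw 75.87 F tool [-7.92 -0.05 -0.15] M tool [-0.02 -1.34  0.02] w 33.36 tilt [-0.0014 -0.0003]
```

Call:
move_arm(
  motion=[
    {"xyz": [0.002, 0, 0], "angular": [0, 0, 0], "claw": -0.4},
    {"xyz": [0.001, 0, 0], "angular": [0, 0, 0], "claw": -0.4},
    {"xyz": [0.001, 0, 0], "angular": [0, 0, 0], "claw": -0.4},
  ],
)

```text
clock: 26.35
ee_pos: [0.4633, 0.3772, 0.0862]
orientation: [[0.244, 0.97, -0.001], [0.97, -0.244, -0.001], [-0.001, -0.0, -1.0]]
contact_force: [-1.9, -7.1, -1.2]
width: 0.033
```

```bash
python3 st.py;  python3 - <<'E'
from rel import *
im,d,P=shot("wrist","w18")
E
```

```text
t 26.35 p [463.34 377.16  86.23] along 478.04 lat(tool y) 357.2 yaw 75.87 F tool [-7.31 -0.09  1.24] M tool [ 0.05 -1.36  0.02] w 33.03 tilt [-0.0015 -0.0003]
```

View pics/w18.png

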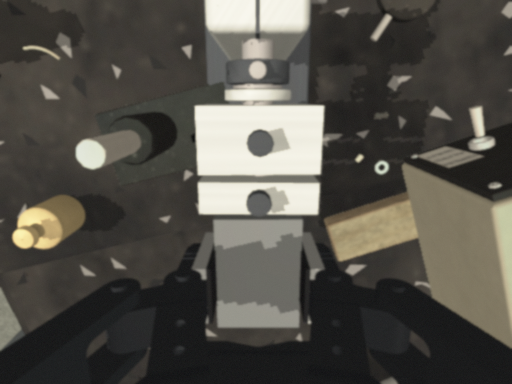

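Call:
move_arm(
  motion=[
    {"xyz": [0.001, 0, 0], "angular": [0, 0, 0], "claw": -0.4},
    {"xyz": [0.001, 0, 0], "angular": [0, 0, 0], "claw": -0.4},
    {"xyz": [0.001, 0, 0], "angular": [0, 0, 0], "claw": -0.4},
  ],
)

```text
clock: 26.7
ee_pos: [0.464, 0.38, 0.0862]
orientation: [[0.244, 0.97, -0.001], [0.97, -0.244, -0.001], [-0.002, -0.0, -1.0]]
contact_force: [-2.7, -8.1, -0.5]
width: 0.0332
```

```bash
python3 st.py
```

```text
t 26.7 p [464.05 380.02  86.2 ] along 481.0 lat(tool y) 357.18 yaw 75.87 F tool [-8.47 -0.64  0.47] M tool [-0.01 -1.41 -0.02] w 33.25 tilt [-0.0015 -0.0004]
```

Call:
move_arm(
  motion=[
    {"xyz": [0.001, 0, 0], "angular": [0, 0, 0], "claw": -0.4},
    {"xyz": [0.001, 0, 0], "angular": [0, 0, 0], "claw": -0.4},
  ],
)

```text
clock: 26.9
ee_pos: [0.4646, 0.3819, 0.0863]
orientation: [[0.244, 0.97, -0.001], [0.97, -0.244, -0.001], [-0.002, -0.0, -1.0]]
contact_force: [-2.4, -8.3, 0.1]
width: 0.0334
```

```bash
python3 st.py
```

```text
t 26.9 p [464.56 381.95  86.25] along 482.99 lat(tool y) 357.21 yaw 75.87 F tool [-8.64 -0.28 -0.09] M tool [-0.   -1.36 -0.03] w 33.45 tilt [-0.0015 -0.0003]
```

Call:
move_arm(
  motion=[
    {"xyz": [0.0005, 0, 0], "angular": [0, 0, 0], "claw": -0.4},
    {"xyz": [0.0005, 0, 0], "angular": [0, 0, 0], "claw": -0.4},
  ],
)

```text
clock: 27.1
ee_pos: [0.4648, 0.3829, 0.0862]
orientation: [[0.244, 0.97, -0.001], [0.97, -0.244, -0.001], [-0.002, -0.0, -1.0]]
contact_force: [-1.7, -8.6, -0.2]
width: 0.0334
```

```bash
python3 st.py
```

```text
t 27.1 p [464.78 382.93  86.25] along 483.99 lat(tool y) 357.19 yaw 75.87 F tool [-8.76  0.42  0.22] M tool [ 0.01 -1.45  0.03] w 33.43 tilt [-0.0015 -0.0003]
```

Call:
move_arm(
  motion=[
    {"xyz": [0.0005, 0, 0], "angular": [0, 0, 0], "claw": -0.4},
    {"xyz": [0.0005, 0, 0], "angular": [0, 0, 0], "claw": -0.4},
  ],
)

```text
clock: 27.3
ee_pos: [0.465, 0.3838, 0.0862]
orientation: [[0.244, 0.97, -0.001], [0.97, -0.244, -0.002], [-0.002, -0.0, -1.0]]
contact_force: [-2.4, -8.9, -0.1]
width: 0.0332
```

```bash
python3 st.py;  python3 - <<'E'
from rel import *
im,d,P=shot("wrist","w19"); cv2.imwrite("pics/w19c.png",cv2.resize(im[50:250,170:350,::-1],None,fx=3,fy=3,interpolation=cv2.INTER_CUBIC))
E
```

```text
t 27.3 p [465.02 383.79  86.23] along 484.89 lat(tool y) 357.19 yaw 75.86 F tool [-9.2  -0.19  0.13] M tool [ 0.04 -1.48  0.01] w 33.21 tilt [-0.0017 -0.0003]
```

View pics/w19c.png

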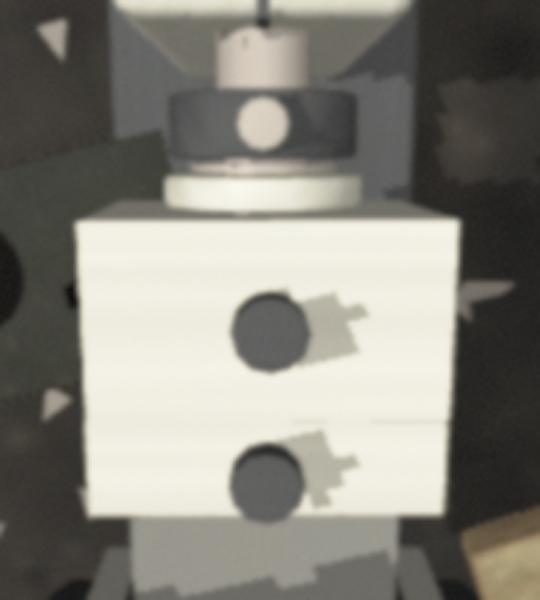

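Call:
move_arm(
  motion=[
    {"xyz": [0.0005, 0, 0], "angular": [0, 0, 0], "claw": -0.4},
  ],
)

```text
clock: 27.45
ee_pos: [0.4651, 0.3842, 0.0862]
orientation: [[0.244, 0.97, -0.001], [0.97, -0.244, -0.002], [-0.002, -0.0, -1.0]]
contact_force: [-2.8, -9.1, 0.2]
width: 0.0337
```

```bash
python3 st.py
```

```text
t 27.45 p [465.14 384.25  86.23] along 485.36 lat(tool y) 357.2 yaw 75.87 F tool [-9.54 -0.45 -0.13] M tool [ 0.02 -1.45 -0.01] w 33.66 tilt [-0.0017 -0.0003]
```

Call:
move_arm(
  motion=[
    {"xyz": [0.0005, 0, 0], "angular": [0, 0, 0], "claw": -0.4},
  ],
)

```text
clock: 27.55
ee_pos: [0.4652, 0.3847, 0.0862]
orientation: [[0.244, 0.97, -0.001], [0.97, -0.244, -0.002], [-0.002, -0.0, -1.0]]
contact_force: [-3.0, -10.2, 0.3]
width: 0.0335
```

```bash
python3 st.py
```

```text
t 27.55 p [465.25 384.68  86.22] along 485.81 lat(tool y) 357.19 yaw 75.87 F tool [-10.65  -0.38  -0.25] M tool [-0.   -1.74  0.03] w 33.48 tilt [-0.0019 -0.0003]
```

Call:
move_arm(
  motion=[
    {"xyz": [0.0005, 0, 0], "angular": [0, 0, 0], "claw": -0.4},
  ],
)

```text
clock: 27.65
ee_pos: [0.4654, 0.385, 0.0862]
orientation: [[0.244, 0.97, -0.001], [0.97, -0.244, -0.002], [-0.002, -0.0, -1.0]]
contact_force: [-3.2, -11.4, 1.0]
width: 0.0336
```

```bash
python3 st.py
```

```text
t 27.65 p [465.38 385.02  86.24] along 486.17 lat(tool y) 357.19 yaw 75.86 F tool [-11.85  -0.34  -1.02] M tool [ 0.03 -1.97 -0.01] w 33.61 tilt [-0.0021 -0.0004]
```

Call:
move_arm(
  motion=[
    {"xyz": [-0.0003, 0, 0.0004], "angular": [0, 0, 0], "claw": -0.4},
    {"xyz": [-0.0002, 0, 0.0003], "angular": [0, 0, 0], "claw": -0.4},
    {"xyz": [0, 0, 0], "angular": [0, 0, 0], "claw": -0.4},
  ],
)

```text
clock: 27.95
ee_pos: [0.4654, 0.3851, 0.0861]
orientation: [[0.244, 0.97, -0.0], [0.97, -0.244, -0.001], [-0.001, 0.0, -1.0]]
contact_force: [-4.3, -8.2, 5.2]
width: 0.0332
```

```bash
python3 st.py
```

```text
t 27.95 p [465.41 385.06  86.05] along 486.21 lat(tool y) 357.35 yaw 75.87 F tool [-9.03 -2.16 -5.24] M tool [ 0.22 -1.35 -0.08] w 33.24 tilt [-0.0008  0.0001]
```

Call:
move_arm(
  motion=[
    {"xyz": [-0.0003, -0.0001, -0.0003], "angular": [0, 0, 0], "claw": -0.4},
    {"xyz": [0, 0, 0], "angular": [0, 0, 0], "claw": -0.4},
  ],
)

```text
clock: 28.15
ee_pos: [0.4654, 0.3851, 0.0862]
orientation: [[0.244, 0.97, 0.0], [0.97, -0.244, -0.0], [-0.0, 0.0, -1.0]]
contact_force: [-1.1, -4.4, 1.1]
width: 0.0333
```

```bash
python3 st.py;python3 - <<'E'
from rel import *
im,d,P=shot("wrist","w20"); cv2.imwrite("pics/w20c.png",cv2.resize(im[50:250,170:350,::-1],None,fx=3,fy=3,interpolation=cv2.INTER_CUBIC))
E
```

```text
t 28.15 p [465.36 385.05  86.16] along 486.19 lat(tool y) 357.29 yaw 75.87 F tool [-4.49  0.05 -1.08] M tool [-0.02 -0.79  0.04] w 33.33 tilt [-0.0002  0.0003]
```

View pics/w20c.png

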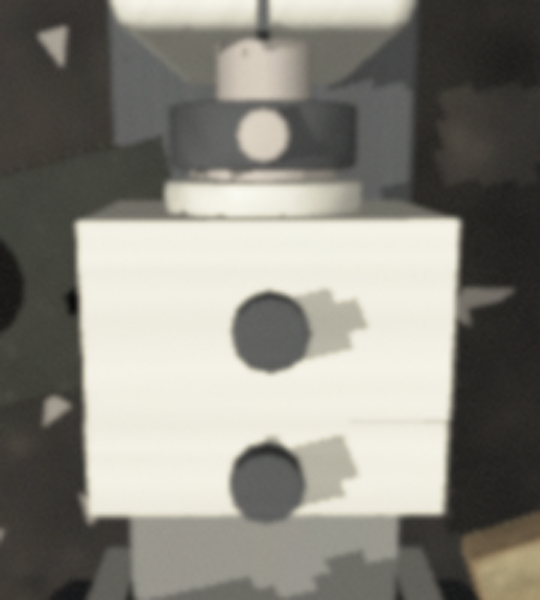

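Call:
move_arm(
  motion=[
    {"xyz": [0, 0, 0], "angular": [0, 0, 0], "claw": -0.1},
    {"xyz": [0, 0, 0], "angular": [0, 0, 0], "claw": 0},
    {"xyz": [0, 0, 0], "angular": [0, 0, 0], "claw": 0.1},
    {"xyz": [0, 0, 0], "angular": [0, 0, 0], "claw": 0.1},
    {"xyz": [0, 0, 0], "angular": [0, 0, 0], "claw": 0.1},
  ],
)

```text
clock: 28.7
ee_pos: [0.4653, 0.3852, 0.0861]
orientation: [[0.244, 0.97, 0.0], [0.97, -0.244, 0.0], [0.0, 0.0, -1.0]]
contact_force: [0.0, 0.1, 1.0]
width: 0.0469
```

```bash
python3 st.py;python3 - <<'E'
from rel import *
im,d,P=shot("wrist","w21"); cv2.imwrite("pics/w21c.png",cv2.resize(im[50:250,170:350,::-1],None,fx=3,fy=3,interpolation=cv2.INTER_CUBIC))
E
```

```text
t 28.7 p [465.25 385.22  86.09] along 486.33 lat(tool y) 357.18 yaw 75.87 F tool [ 0.09  0.02 -1.  ] M tool [-0.05 -0.02 -0.01] w 46.86 tilt [0.0001 0.    ]
```

View pics/w21c.png

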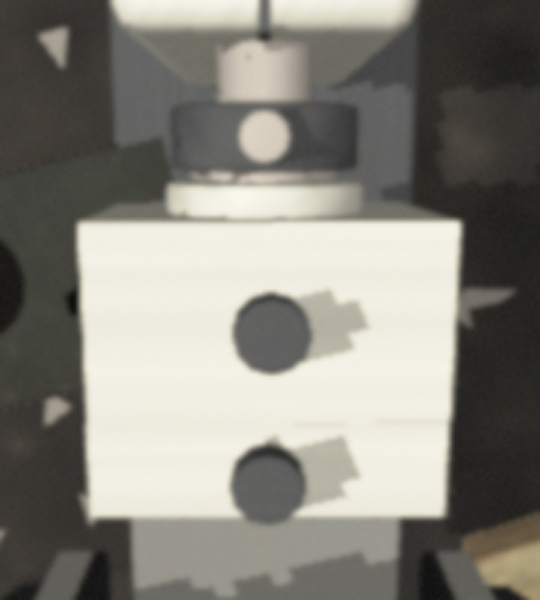

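View pics/w21.png

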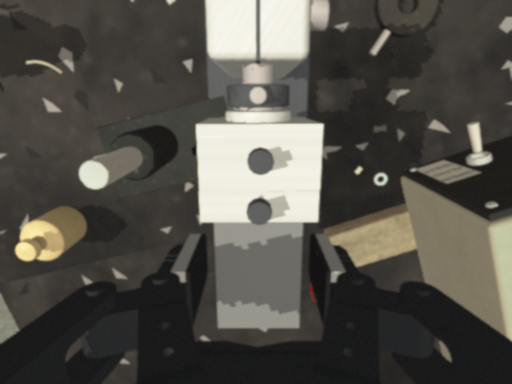

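Call:
move_arm(
  motion=[
    {"xyz": [0, 0, -0.005], "angular": [0, 0, 0], "claw": 0.2},
    {"xyz": [0, 0, -0.02], "angular": [0, 0, 0], "claw": 0.2},
    {"xyz": [0, 0, -0.03], "angular": [0, 0, 0], "claw": 0.2},
    {"xyz": [0, 0, -0.04], "angular": [0, 0, 0], "claw": 0.2},
    {"xyz": [-0.03, 0, -0.02], "angular": [0, 0, 0], "claw": 0.2},
    {"xyz": [0, 0, 0], "angular": [0, 0, 0], "claw": 0.2},
    {"xyz": [0, 0, 0], "angular": [0, 0, 0], "claw": 0.2},
  ],
)

```text
clock: 29.45
ee_pos: [0.458, 0.3559, 0.2017]
orientation: [[0.245, 0.97, 0.001], [0.97, -0.245, 0.001], [0.001, 0.001, -1.0]]
contact_force: [-0.8, -0.3, 0.3]
width: 0.0508
```

```bash
python3 st.py;python3 - <<'E'
from rel import *
im,d,P=shot("wrist","w22")
im2,_,_=shot("scene","s22")
a=cv2.resize(im[60:260,160:360,::-1],(600,600),interpolation=cv2.INTER_CUBIC);cv2.imwrite("pics/w22c.png",a)
a=cv2.resize(im2[140:240,180:280,::-1],(600,600),interpolation=cv2.INTER_CUBIC);cv2.imwrite("pics/s22c.png",a)
z=np.load("w22.npz");print(z['p'])
E
```

```text
t 29.45 p [458.04 355.92 201.74] along 456.16 lat(tool y) 357.16 yaw 75.83 F tool [-0.46 -0.73 -0.28] M tool [-0.    0.02  0.04] w 50.85 tilt [0.0009 0.0008]
[0.45803605 0.35591908 0.20173859]
```

View pics/w22c.png

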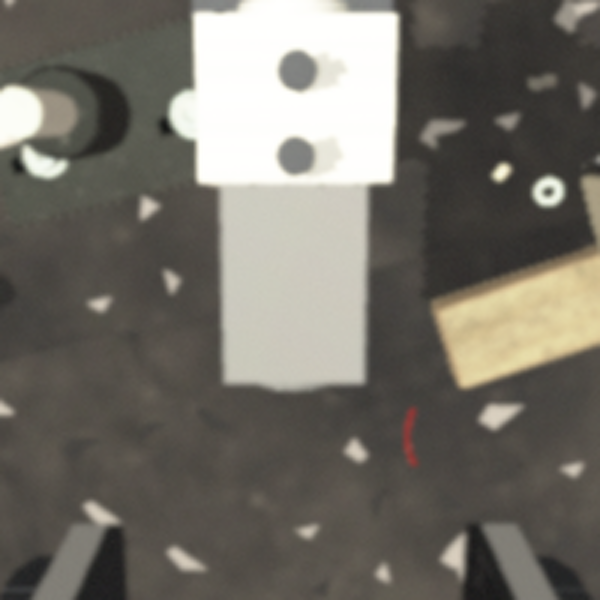

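View pics/s22c.png

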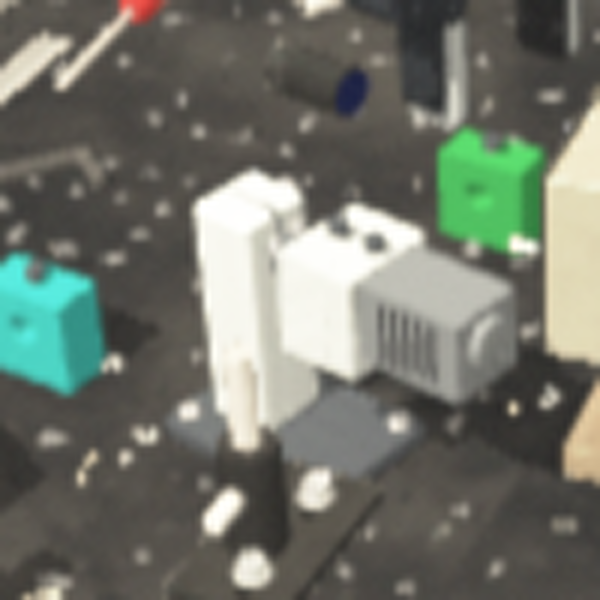

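```bash
python3 -c "
from bench import manip
print(manip.hand_in())"
```

```text
the job is handed in; nothing more can be done
None
```

I threaded the thick carrier onto the rod, then the thin one, and pushed the end cap on mouth first. I handed the job in at about 29.6 s with the gripper open and clear of the work.

- **Forces:** Plunger entry peaked at about 12.5 N for the thick block, 14.5 N for the thin one and 12.8 N for the cap. The final cap push ended at about 12 N, and sideways forces stayed at about 2 N. With the 13 N pinch, the stand load stayed under 30 N by my estimate.
- **Stop:** I felt the washer with the thick block at about 61 mm behind the tip, which matched the camera estimate. The cap pressed it 0.4 to 0.8 mm by position and by comparing pictures.
- **Disagreement:** The force rise at the end of the push suggested nearer 1.5 mm, but that reading also includes drag from the plungers. Either value is inside the 2 mm travel.
- **Last checks:** Pictures after letting go show cap, thin block and thick block closed up with no gaps. The washer was still pressed to the same amount just after release. After I backed away I could not see it well enough to recheck.
- **Bystanders:** I did not touch the brass weight, the tee or the iris, but I did not measure their positions again at the end.

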